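# Show sensor modules to the inspection camera, dock and cap them

### The job

Inspect the sensor modules standing on the bench one after another, orange first, then green, then blue (one colour may be missing): hold each upright with its mark centred about 6 cm in front of the inspection camera's lens and show it, squarely and still for a second each, the gold contacts, then the dark window, then the white label. Then stand the module in the middle of the disc of its own colour and press its white cap down until it is fully home. When every module stands capped on its disc, press the red button all the way down to save the report; do not touch the camera, and leave the other things on the bench where they are.

Things in the scene. Friction and masses are not known exactly. Their poses are not given: they have to be found in the camera images.
- module_orange: loose upright orange block 44 x 44 mm, 62 mm high, white cap on top, about 0.15 kg (may be absent). Origin: centre of underside, z up. Marks, each 22 mm out from the axis and 18 mm above the underside: +x side round dark window, +y side five gold contacts, -y side white label; -x side plain. Grip by any two facing sides, fingertips 32 mm or more above the underside
- orange_window (a point): centre of the dark window on the orange module's +x face, 22 mm out from the module's axis, 18 mm above its underside
- orange_contacts (a point): centre of the gold contacts on the orange module's +y face, 22 mm out, 18 mm above the underside
- cap_orange (a joint): travel of the orange module's white cap (40 x 40 x 5 mm plate): 0 = 6 mm proud, 0.006 = fully home, flat on the block. It starts 0 to 2.5 mm down; it slides down stiffly under about 4 N, stops hard when home, and stays where it is left. The top of the cap lies on the module's axis, 73 mm above the underside minus this travel
- pad_orange: fixed orange disc with a black ring, 100 mm across, 3 mm thick, flat on the bench. Origin: centre of its underside; its top is 3 mm above
- module_green: loose upright green block 44 x 44 mm, 62 mm high, white cap on top, about 0.15 kg (may be absent). Origin: centre of underside, z up. Marks, each 22 mm out from the axis and 18 mm above the underside: +x side round dark window, +y side five gold contacts, -y side white label; -x side plain. Grip by any two facing sides, fingertips 32 mm or more above the underside
- green_window (a point): centre of the dark window on the green module's +x face, 22 mm out from the module's axis, 18 mm above its underside
- green_contacts (a point): centre of the gold contacts on the green module's +y face, 22 mm out, 18 mm above the underside
- cap_green (a joint): travel of the green module's white cap (40 x 40 x 5 mm plate): 0 = 6 mm proud, 0.006 = fully home, flat on the block. It starts 0 to 2.5 mm down; it slides down stiffly under about 4 N, stops hard when home, and stays where it is left. The top of the cap lies on the module's axis, 73 mm above the underside minus this travel
- pad_green: fixed green disc with a black ring, 100 mm across, 3 mm thick, flat on the bench. Origin: centre of its underside; its top is 3 mm above
- module_blue: loose upright blue block 44 x 44 mm, 62 mm high, white cap on top, about 0.15 kg (may be absent). Origin: centre of underside, z up. Marks, each 22 mm out from the axis and 18 mm above the underside: +x side round dark window, +y side five gold contacts, -y side white label; -x side plain. Grip by any two facing sides, fingertips 32 mm or more above the underside
- blue_window (a point): centre of the dark window on the blue module's +x face, 22 mm out from the module's axis, 18 mm above its underside
- blue_contacts (a point): centre of the gold contacts on the blue module's +y face, 22 mm out, 18 mm above the underside
- cap_blue (a joint): travel of the blue module's white cap (40 x 40 x 5 mm plate): 0 = 6 mm proud, 0.006 = fully home, flat on the block. It starts 0 to 2.5 mm down; it slides down stiffly under about 4 N, stops hard when home, and stays where it is left. The top of the cap lies on the module's axis, 73 mm above the underside minus this travel
- pad_blue: fixed blue disc with a black ring, 100 mm across, 3 mm thick, flat on the bench. Origin: centre of its underside; its top is 3 mm above
- camera: inspection camera fixed to the bench: white box head on a dark foot, 104 mm high, 70 mm wide, black lens barrel on its -x face. Origin: centre of its underside; it looks along its own -x, roughly towards the robot, turned by up to 0.35 rad. Not to be touched
- camera_lens (a point): centre of the camera's lens glass, 50 mm towards -x from the camera's origin and 70 mm above the bench; same axes as the camera
- save_button (a joint): the red push button, 32 mm across, on a black base: 0 = up, 0.006 m = fully down (about 5 N); springs back up
- save_button_top (a point): centre of the top of the red button; it is pressed straight down
- tape: bystander, loose, to be left alone: yellow tape ring, 84 mm across, 22 mm high. Origin: on its underside
- solvent: bystander, loose, to be left alone: small clear bottle with red cap, 50 mm across, 120 mm high. Origin: on its underside
- flux_jar: bystander, loose, to be left alone: amber jar, 50 mm across, 55 mm high. Origin: on its underside
- dish: bystander, loose, to be left alone: shallow steel dish, 76 mm across, 22 mm high, between the modules and the discs. Origin: on its underside
- wrench: bystander, loose, to be left alone: steel wrench lying near the robot. Origin: on its underside
Mind the look-alikes: they are no part of the job. What is meant by the part that bears save_button is not purple, and is the smaller of those in its own colour.

How it is judged:
By the outcome, as a careful person would: the job done as asked, in the order asked, and still so for the second after the job is handed in, with the robot touching nothing.
Of module_orange, module_green, module_blue only 2 to 3 are there at a start; the rules pass over those that are not, and their reading is None.
At some moment in a run one of module_orange, module_green, module_blue may be knocked a few centimetres aside while the robot is not near it.
It also fails if it takes over 210 s, if anything falls off the work surface, if the arm or the gripper's body presses on something with over 40 N, if the wrist force passes 120 N, or if a joint passes its speed limit or range.

### The arm

A 6-joint arm with a two-finger parallel gripper is mounted at the origin on the work surface. World frame = base frame: x ahead of the robot, y to its left, z up, the work surface at z = 0. Lengths are in m, angles in degrees, forces in N, time in s.
With the tool pointing down it reaches from about 0.4 to 0.825 m from the base axis. Payload 7 kg.
Tool frame: the origin (TCP) lies midway between the tips of the shut fingers; the grasp point (between the pads) lies 19 mm behind it (r.hold_point_z is the distance from the TCP to the grasp point, in m); y points along the fingers, z is the direction in which the jaws open and shut, and the axes are right-handed (so a half turn about y gives the same grasp; the last joint's range is limited). The gripper opens to 88 mm and grips with 3 to 60 N. Pads are 19 mm wide; open, the fingers measure 130 mm over their backs; the gripper's body (78 mm by 193 mm) begins 47 mm behind the grasp point.
Start: joints at [87.095, 20.546, 0.682, 0, -70.136, -16.507], TCP at [0.224, 0.637, 0.227] pointing down, gripper open.
Joint ranges: [-176.03, 176.03], [-82.01, 121.73], [-58.28, 71.71], [-173.87, 95.51], [-174.79, -0.11], [-173.66, 173.66]. Speed limits (degrees/s): [136.94, 136.94, 172.46, 180, 180, 180].

### API

Orientations are given as [roll, pitch, yaw] about the fixed x, y, z axes, in that order (R = Rz(yaw) Ry(pitch) Rx(roll)).
In Python, from plant import r, imaging gives the robot as it stands.
- The arm moves only by the tool drive_tool, never from a script. Its argument "deltas" is a list of rows, each a list of 6 numbers: the shift along the world's x, y, z in cm, then the turn, a rotation vector about the world's x, y, z in rad. In form: [[tx, ty, tz, rx, ry, rz], ...]. A call has exactly 8 rows; each row is the pose to reach, as a shift and turn from the pose commanded when the call began; what a row does not reach only later rows make up. A row lasts 1/12 s, in which the tool goes at most 41.7 mm and 7.16 degrees, less where a joint would pass 70% of its speed; a pose out of reach is approached as far as the arm can. A call with a gripper value outside its range is refused whole. "claw" is the opening, from 0 (shut) to 1 (fully open), set as the call begins (left out, the last holds). The fingers move at their own pace and stop on an object; "squeeze" is the grip in N (left out, the last holds). Time passes only in rows, so rows that repeat a pose let the fingers close, or fill a call up. It gives the time, the measured TCP pose, the force and the opening at its end, in the units of the state.
- r.get_state(): the state, without advancing time (a new reading comes with each control period).
- imaging.capture(name): name is "scene" or "top" or "wrist"; returns the picture (420x560x3 uint8, red, green, blue); there is no depth.
- imaging.get_calibration(name): a dict with "mtx" (3x3 intrinsics, pixels), "R" (3x3) and "t" (3): a world point X has camera coordinates R X + t; the wrist camera has in their place "T_tool_cam" (4x4, takes a point from camera to tool coordinates, whose origin is the TCP and whose axes are the tool frame's). Camera axes: x right, y down, z forward; pixel columns grow to the right and rows downward; lengths in m; the calibration is good to about 2 mm. A picture is of the moment at which its call begins: read the wrist's pose just before it. get_calibration takes no time and is no camera call.
- r.close_job(): hands the job in, once; it reports no verdict.
Trained networks look in the newest picture that a camera, given by its name, has taken for a name from the list of things; names that differ only in an ending like _2 or _b are one class to them, and where a whole thing is asked for, a point or a joint stands for the part that bears it (a point fixed in the world has none). Each returns a list of dicts, best first, with "score" (0 to 1); they miss things now and then, are a little off and sometimes report something else, mostly with a low value. They report only what shows in the picture. A call takes as long as a camera call. They do not tell look-alikes from the thing itself.
- imaging.search_frame(camera, label): "bbox" ([left, top, right, bottom] in pixels, round what is visible of it).
- imaging.outline_of(camera, label): "region" (420x560 bool, what is visible of it) and "bbox" ([left, top, right, bottom] in pixels, round what is visible of it).
- imaging.landmark_of(camera, label): "position" ([column, row] in pixels: a listed point, or the origin of a listed thing).
The state is a dict: "time_s": time; "joints": joint angles; "qd": joint speeds; "joint_torque": joint torques, N m; "tcp_pos": TCP position; "eef_rot": TCP orientation; "contact_force": force on the tool from outside, world axes, zero at the start; "moment": the same for the moment, N m; "gripper_width": finger opening in m.
Only numpy, scipy, OpenCV 4.12 (cv2) and the standard library are available. Lean on these libraries where they do the work, as an engineer would, in place of code of your own. Each camera call takes 0.05 s, during which the arm holds its last target.

## Working session

There is one attempt and no reset: what is moved stays moved. The work goes in short steps, Python scripts to look and compute and a tool call to move; the robot and the scene stay as the last step left them, time stands still between calls to the robot, and variables do not carry over. Pictures are saved under pics/ and viewed, and the job is handed in when it is done.

Besides the shell and the picture viewer there is one more tool, called by a JSON object that holds its "method" and its "body". drive_tool: Moves the arm, as the interface text tells. Its arguments: {"type":"object","properties":{"deltas":{"type":"array"},"claw":{"type":"number"},"squeeze":{"type":"number"}},"required":["deltas"]}

```bash
ls; mkdir -p pics; python3 - <<'E'
from plant import r, imaging
import cv2
print(r.get_state())
for n in ["scene","top","wrist"]:
    im=imaging.capture(n); cv2.imwrite(f"pics/{n}0.png",im[:,:,::-1])
    print(n,imaging.get_calibration(n))
E
```

```text
pics
{'time_s': 0.0, 'joints': array([ 8.70956524e+01,  2.05896321e+01,  6.32318670e-01, -1.90822518e-02,
       -7.01353972e+01, -1.65071193e+01]), 'qd': array([ 0.02503664, -0.00536696,  0.05102763, -0.08504077, -0.02699379,
        0.01481609]), 'joint_torque': array([-1.14636114e-03, -5.82713807e+01,  2.93058622e+01,  6.99699238e+00,
        6.87793960e-03, -1.59854899e-04]), 'tcp_pos': array([0.22420242, 0.63614911, 0.22563525]), 'eef_rot': array([-8.99060132e+01,  9.14552187e-03,  1.60582042e+02]), 'contact_force': array([ 0.78902343, -0.04617477, -0.2086413 ]), 'moment': array([-0.0476265 ,  0.0510941 ,  0.03333086]), 'gripper_width': 0.08744964888954077}
scene {'mtx': array([[505.83534356,   0.        , 283.5457682 ],
       [  0.        , 505.83534356, 215.57762702],
       [  0.        ,   0.        ,   1.        ]]), 'R': array([[ 0.32042149,  0.94726879,  0.00344985],
       [ 0.73344714, -0.24578649, -0.63375412],
       [-0.59948758,  0.20559872, -0.77352687]]), 't': array([-0.19860885, -0.33460877,  1.56179576])}
top {'mtx': array([[380.6646747 ,   0.        , 273.14950021],
       [  0.        , 380.6646747 , 204.72927041],
       [  0.        ,   0.        ,   1.        ]]), 'R': array([[ 0.02465531, -0.99966889, -0.00736449],
       [-0.98109849, -0.02278165, -0.19216333],
       [ 0.19193193,  0.01196313, -0.98133532]]), 't': array([0.02726473, 0.56273249, 1.04912912])}
wrist {'mtx': array([[324.23596883,   0.        , 283.45588389],
       [  0.        , 324.23596883, 211.32577779],
       [  0.        ,   0.        ,   1.        ]]), 'T_tool_cam': array([[ 1.45751618e-03,  9.64880221e-01,  2.62686191e-01,
        -6.96513675e-02],
       [ 2.34301654e-04, -2.62686792e-01,  9.64881130e-01,
        -1.58013403e-01],
       [ 9.99998910e-01, -1.34478205e-03, -6.08943280e-04,
        -6.85095655e-04],
       [ 0.00000000e+00,  0.00000000e+00,  0.00000000e+00,
         1.00000000e+00]])}
```

View pics/scene0.png

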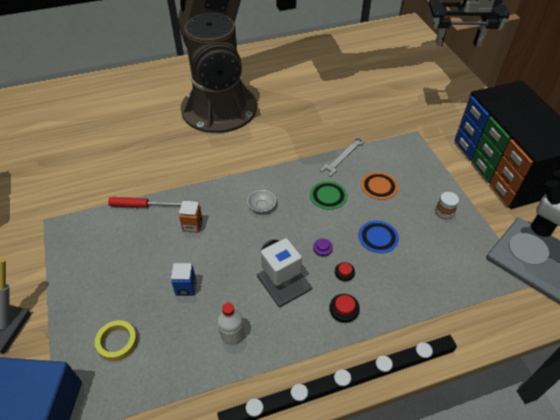

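View pics/top0.png

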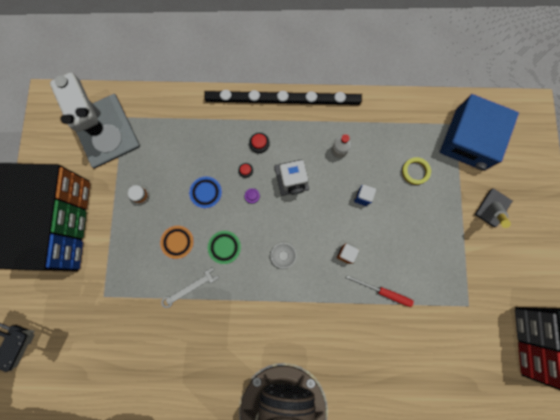

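View pics/wrist0.png

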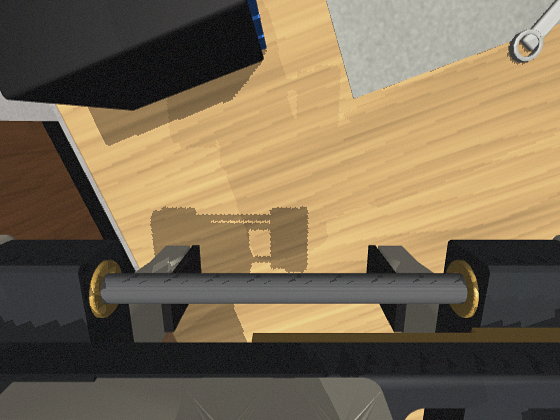

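Top view: orange module (348,254), blue module (366,195), no green one. Discs are orange (177,242), green (224,248), blue (205,192), and the camera is at (293,178). Button candidates: small red (246,170), large red (260,142), purple (252,196). By the description I choose the small red one.

```bash
cat > h.py <<'E'
from plant import r, imaging
import numpy as np, cv2
from scipy.spatial.transform import Rotation as Ro
def tool():
    s=r.get_state(); T=np.eye(4); T[:3,:3]=Ro.from_euler('xyz',s['eef_rot'],degrees=True).as_matrix(); T[:3,3]=s['tcp_pos']; return T
def cam(n):
    c=imaging.get_calibration(n); K=c['mtx']
    if n=='wrist':
        W=tool()@c['T_tool_cam']; return K,W[:3,:3],W[:3,3]
    return K,c['R'].T,-c['R'].T@c['t']
def cap(n,f=None):
    C=cam(n); im=imaging.capture(n)
    if f: cv2.imwrite('pics/'+f,im[:,:,::-1])
    return im,C
def p2w(C,px,z):
    K,R,o=C; d=R@np.linalg.solve(K,[px[0],px[1],1]); return o+d*(z-o[2])/d[2]
def w2p(C,X):
    K,R,o=C; p=K@(R.T@(np.asarray(X)-o)); return p[:2]/p[2]
E
python3 - <<'E'
from h import *
zs=dict(module_orange=0,module_blue=0,module_green=0,orange_window=.018,blue_window=.018,orange_contacts=.018,blue_contacts=.018,pad_orange=0,pad_blue=0,camera=0,camera_lens=.07,save_button_top=.03,dish=0,tape=0,solvent=0,flux_jar=0,wrench=0)
for n in ['top','scene']:
    im,C=cap(n)
    for k,z in zs.items():
        for d in imaging.landmark_of(n,k)[:3]:
            if d['score']>.2: print(n,k,round(d['score'],2),np.round(d['position'],1),np.round(p2w(C,d['position'],z)[:2],4))
T=tool();print(T)
C=cam('top');print(C[2],cam('scene')[2])
im,_=cap('top');c=cv2.resize(im[130:280,150:400],None,fx=3,fy=3,interpolation=2);cv2.imwrite('pics/c1.png',c[:,:,::-1])
print(r.get_state()['time_s'])
E
```

```text
top module_orange 0.81 [341.9 254. ] [ 0.4284 -0.1662]
top module_orange 0.66 [174.9 240.5] [0.4566 0.3331]
top module_orange 0.63 [297.3 194.6] [ 0.6059 -0.0317]
top module_blue 0.87 [361.1 196.8] [ 0.6035 -0.2265]
top module_green 0.39 [413.6 173.3] [ 0.6815 -0.3897]
top orange_window 0.8 [337.8 250.1] [ 0.4383 -0.1513]
top blue_window 0.76 [366.6 189.6] [ 0.6221 -0.2394]
top blue_window 0.32 [415.3 172.5] [ 0.6789 -0.3884]
top orange_contacts 0.83 [342.7 263.7] [ 0.3992 -0.1652]
top orange_contacts 0.32 [345.5 255.6] [ 0.4228 -0.1736]
top blue_contacts 0.73 [354.2 192.9] [ 0.611  -0.2019]
top pad_orange 0.77 [177.  241.4] [0.454  0.3266]
top pad_orange 0.7 [344.  257.8] [ 0.4174 -0.1723]
top pad_blue 0.57 [205.5 191.9] [0.6079 0.25  ]
top camera 0.9 [292.2 182.2] [ 0.6447 -0.0155]
top camera 0.37 [345.6 254.5] [ 0.4272 -0.1771]
top camera_lens 0.71 [296.  192.2] [ 0.5972 -0.0243]
top save_button_top 0.59 [259.1 137.1] [0.7775 0.0894]
top save_button_top 0.56 [250.2 193.2] [0.6002 0.1104]
top save_button_top 0.52 [243.3 168.6] [0.6759 0.134 ]
top dish 0.8 [280.3 255.9] [0.4184 0.01
[... 1098 characters left out ...]
0.002]
scene tape 0.62 [120.3 342.2] [ 0.6907 -0.3878]
scene solvent 0.82 [228.5 335.4] [ 0.7485 -0.1674]
scene flux_jar 0.92 [445.4 212.3] [0.5945 0.4468]
scene flux_jar 0.51 [231.3 335. ] [ 0.7495 -0.1615]
scene wrench 0.73 [232.5 335.2] [ 0.7508 -0.1592]
scene wrench 0.7 [343.7 155.3] [0.3184 0.2813]
scene wrench 0.35 [267.7 245.9] [ 0.5508 -0.0173]
[[-9.43151025e-01  5.64579654e-06 -3.32364475e-01  2.24347851e-01]
 [ 3.32364475e-01 -2.10105610e-05 -9.43151025e-01  6.36620338e-01]
 [-1.23080029e-05 -1.00000000e+00  1.79396699e-05  2.26547700e-01]
 [ 0.00000000e+00  0.00000000e+00  0.00000000e+00  1.00000000e+00]]
[0.3500624  0.0275248  1.13788481] [ 1.24533354 -0.21520956  0.99671646]
2.0
```

View pics/c1.png

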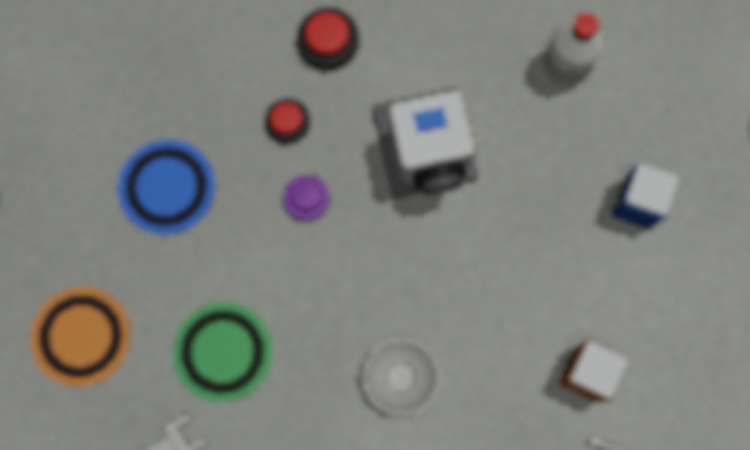

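{"method": "drive_tool", "body": {"deltas": [[2, -4, 1, 0, 0, 0], [4, -8, 2, 0, 0, 0], [6, -12, 3, 0, 0, 0], [8, -16, 4, 0, 0, 0], [10, -20, 5, 0, 0, 0], [12, -24, 6, 0, 0, 0], [13.5, -27.5, 7, 0, 0, 0], [15, -31, 7.4, 0, 0, 0]], "claw": 1}}

```text
time_s: 2.67
tcp_pos: [0.3674, 0.3423, 0.2989]
eef_rot: [-90.1, 0.0, 160.6]
contact_force: [0.6, 0.3, 0.4]
gripper_width: 0.0877
```

{"method": "drive_tool", "body": {"deltas": [[1, -4, 0, 0, 0, 0], [2, -8, 0, 0, 0, 0], [3, -12, 0, 0, 0, 0], [4, -16, 0, 0, 0, 0], [5, -20, 0, 0, 0, 0], [6, -24, 0, 0, 0, 0], [7, -28, 0, 0, 0, 0], [8, -32, 0, 0, 0, 0]]}}

```text
time_s: 3.33
tcp_pos: [0.4467, 0.0219, 0.2982]
eef_rot: [-90.1, 0.1, 160.6]
contact_force: [1.5, 0.6, 0.4]
gripper_width: 0.0873
```

{"method": "drive_tool", "body": {"deltas": [[0.2, -4, 0, 0, 0, 0], [0.4, -8, 0, 0, 0, 0], [0.6, -11, 0, 0, 0, 0], [0.6, -11.7, 0, 0, 0, 0], [0.6, -11.7, 0, 0, 0, 0], [0.6, -11.7, 0, 0, 0, 0], [0.6, -11.7, 0, 0, 0, 0], [0.6, -11.7, 0, 0, 0, 0]]}}

```text
time_s: 4.0
tcp_pos: [0.4529, -0.0921, 0.2977]
eef_rot: [-90.0, 0.0, 160.7]
contact_force: [-0.6, 0.3, -0.3]
gripper_width: 0.0876
```

```bash
python3 - <<'E'
from h import *
s=r.get_state();print(s['joints'],s['qd'])
print(tool(), s['tcp_pos'],s['eef_rot'])
im,C=cap('wrist','w1.png')
zs=dict(module_orange=0,module_blue=0,orange_window=.018,blue_window=.018,orange_contacts=.018,blue_contacts=.018,cap_orange=.07,cap_blue=.07,camera=0,camera_lens=.07)
for k,z in zs.items():
    for d in imaging.landmark_of('wrist',k)[:3] if 'cap' not in k else []:
        if d['score']>.2: print(k,round(d['score'],2),np.round(d['position'],1),np.round(p2w(C,d['position'],z)[:2],4))
E
```

```text
[ 1.30171530e+01 -2.51092054e+00 -1.80321576e+01 -5.11542863e-03
 -7.44579482e+01  5.76572883e+01] [ 0.24433877  0.00594949  0.03109274 -0.06734989 -0.0925401   0.18980623]
[[-9.43645465e-01  3.34576814e-04 -3.30957889e-01  4.52859186e-01]
 [ 3.30957955e-01  1.65633771e-04 -9.43645487e-01 -9.21317745e-02]
 [-2.60904097e-04 -9.99999930e-01 -2.67030415e-04  2.97707635e-01]
 [ 0.00000000e+00  0.00000000e+00  0.00000000e+00  1.00000000e+00]] [ 0.45285919 -0.09213177  0.29770763] [-9.00152997e+01  1.49487038e-02  1.60673070e+02]
module_orange 0.92 [346.5 172.4] [ 0.4261 -0.1759]
orange_window 0.94 [332.  172.2] [ 0.4365 -0.1551]
blue_window 0.7 [349.1   1.9] [ 0.6242 -0.2343]
orange_contacts 0.98 [345.7 189. ] [ 0.4081 -0.166 ]
blue_contacts 0.89 [330.3  21.8] [ 0.6114 -0.2069]
camera 0.88 [178.   52.4] [ 0.6467 -0.0157]
camera_lens 0.7 [186.5  78.3] [ 0.5998 -0.0289]
camera_lens 0.65 [52.9 63.4] [0.6625 0.1032]
camera_lens 0.61 [348.7   4.5] [ 0.6095 -0.219 ]
```

View pics/w1.png

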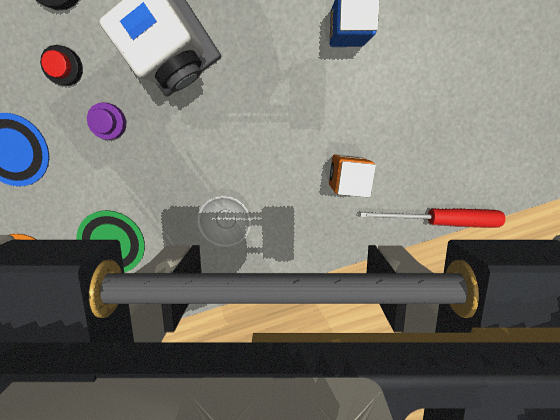

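```bash
python3 - <<'E'
import cv2,numpy as np
im=cv2.imread('pics/w1.png')
a=cv2.resize(im[140:210,310:400],None,fx=5,fy=5,interpolation=cv2.INTER_CUBIC)
b=cv2.resize(im[0:110,90:230],None,fx=3.2,fy=3.2,interpolation=cv2.INTER_CUBIC)
h=max(a.shape[0],b.shape[0]);o=np.zeros((h,a.shape[1]+b.shape[1],3),np.uint8)
o[:a.shape[0],:a.shape[1]]=a;o[:b.shape[0],a.shape[1]:]=b;cv2.imwrite('pics/c2.png',o)
E
```

```text
(no output)
```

View pics/c2.png

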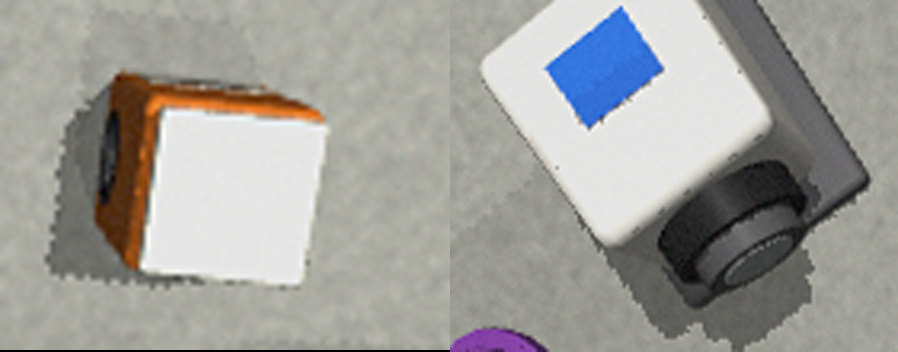

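```bash
cat >> h.py <<'E'
def squarefit(C,im,ctr,z,rad=40,thr=170):
    """white cap near pixel ctr -> centre xy, yaw mod 90, side lengths at height z"""
    g=im.min(axis=2); m=(g>thr).astype(np.uint8)
    m=cv2.morphologyEx(m,cv2.MORPH_OPEN,np.ones((3,3),np.uint8))
    n,l,st,ce=cv2.connectedComponentsWithStats(m)
    L=l[int(ctr[1]),int(ctr[0])]
    if L==0:return None
    cs,_=cv2.findContours((l==L).astype(np.uint8),cv2.RETR_EXTERNAL,cv2.CHAIN_APPROX_NONE)
    c=max(cs,key=len)[:,0,:]
    W=np.array([p2w(C,p,z)[:2] for p in c])
    (cx,cy),(a,b),an=cv2.minAreaRect((W*1000).astype(np.float32))
    return np.array([cx,cy])/1000,an%90,(a,b),st[L]
E
python3 - <<'E'
from h import *
C=cam('wrist'); im=cv2.imread('pics/w1.png')[:,:,::-1]
print('orange cap',squarefit(C,im,(356,176),.072))
# camera head edges (px) from crop: /3.2 + (90,0)
def P(u,v): return (90+(u-450)/3.2, v/3.2)
pts=[P(482,75),P(605,243),P(770,125),P(690,0)]
w=[p2w(C,p,.104)[:2] for p in pts]
print(np.round(w,4))
for i in range(3):
    d=w[i+1]-w[i]; print(np.degrees(np.arctan2(d[1],d[0])),np.linalg.norm(d))
bl=[P(547,70),P(588,129),P(663,70),P(622,7)]
w=[p2w(C,p,.104)[:2] for p in bl]
for i in range(4):
    d=w[(i+1)%4]-w[i]; print('blue',np.degrees(np.arctan2(d[1],d[0])),np.linalg.norm(d))
for p in [(762,260)]: print('lens',p2w(C,P(*p),.07))
f=[P(868,185),P(762,0)]
w=[p2w(C,p,.012)[:2] for p in f];d=w[1]-w[0];print('foot',np.degrees(np.arctan2(d[1],d[0])))
E
```

```text
orange cap (array([ 0.4286489 , -0.17573831]), 65.13636779785156, (39.59282684326172, 39.34571838378906), array([ 338,  162,   38,   35, 1081], dtype=int32))
[[ 0.6661  0.0214]
 [ 0.6108  0.0073]
 [ 0.6244 -0.0554]
 [ 0.6633 -0.0465]]
-165.68336098036903 0.05707868521404369
-77.79618063380852 0.06415567076038883
12.780018315525995 0.039926513614369746
blue -166.65418044471627 0.01928319833462107
blue -76.2187020393843 0.029543069173118712
blue 12.529529994041027 0.019849282381554315
blue 104.86043921277769 0.029835421938141614
lens [ 0.5965755  -0.02976372  0.07      ]
foot 10.344223742886307
```

```bash
python3 - <<'E'
from h import *
for n,o,b in [('top',(349,253),(367,193)),('scene',(190,209),(182,269))]:
    C=cam(n); im=cv2.imread(f'pics/{n}0.png')[:,:,::-1]
    for q in (o,b):
        for thr in (130,160): print(n,squarefit(C,im,q,.072,thr=thr))
print(r.get_state()['time_s'])
E
```

```text
top (array([ 0.53908716, -0.19391904]), 0.22559088468551636, (489.126953125, 593.8086547851562), array([  251,   132,   213,   173, 20609], dtype=int32))
top (array([ 0.42771667, -0.17605809]), 64.56377410888672, (35.810943603515625, 36.42149353027344), array([342, 246,  16,  15, 168], dtype=int32))
top (array([ 0.53908716, -0.19391904]), 0.22559088468551636, (489.126953125, 593.8086547851562), array([  251,   132,   213,   173, 20609], dtype=int32))
top (array([ 0.60055225, -0.22895125]), 72.0668716430664, (35.95221710205078, 35.74604034423828), array([361, 186,  14,  14, 154], dtype=int32))
scene (array([ 0.43066702, -0.17772888]), 71.47506713867188, (41.60047912597656, 37.676700592041016), array([179, 201,  19,  13, 214], dtype=int32))
scene (array([ 0.43102682, -0.17690085]), 66.6668701171875, (37.4272346496582, 38.37743377685547), array([180, 201,  18,  13, 193], dtype=int32))
scene (array([ 0.60321539, -0.23085696]), 71.43643188476562, (40.900482177734375, 38.62206268310547), array([171, 263,  20,  16, 299], dtype=int32))
scene (array([ 0.60351355, -0.22997061]), 71.43630981445312, (38.43483352661133, 38.62084197998047), array([172, 263,  19,  16, 268], dtype=int32))
4.45
```

{"method": "drive_tool", "body": {"deltas": [[-0.6, -2, -3, 0, 0, -0.03], [-1.2, -4, -6, 0, 0, -0.06], [-1.8, -6, -9, 0, 0, -0.099], [-2.4, -8.4, -12, 0, 0, -0.099], [-2.4, -8.4, -14, 0, 0, -0.099], [-2.4, -8.4, -14, 0, 0, -0.099], [-2.4, -8.4, -14, 0, 0, -0.099], [-2.4, -8.4, -14, 0, 0, -0.099]]}}

```text
time_s: 5.12
tcp_pos: [0.43, -0.177, 0.159]
eef_rot: [-90.0, 0.1, 155.0]
contact_force: [-0.4, 1.0, 0.3]
gripper_width: 0.0876
```

```bash
python3 - <<'E'
from h import *
s=r.get_state();print(s['tcp_pos'],s['eef_rot'],s['qd'])
im,C=cap('wrist','w2.png')
im,C=cap('scene','s2.png');print(squarefit(C,im,(190,209),.072,thr=150))
E
```

```text
[ 0.4299578  -0.17703832  0.15902952] [-9.00139279e+01  1.03276161e-01  1.54955607e+02] [ 0.3919043  -0.89393757  0.5051409  -0.02485872  0.17534328  0.1333024 ]
(array([ 0.43384186, -0.17830327]), 71.47505187988281, (38.551761627197266, 31.29095458984375), array([180, 203,  17,  11, 161], dtype=int32))
```

View pics/w2.png

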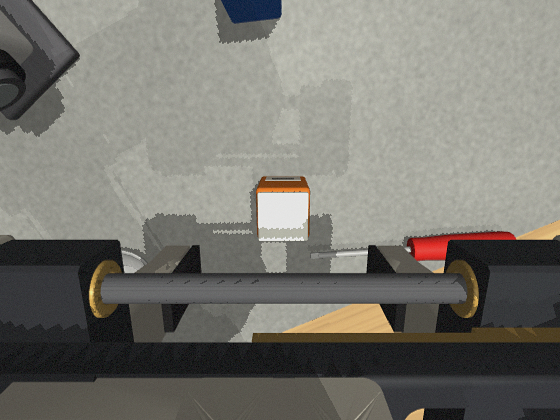

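{"method": "drive_tool", "body": {"deltas": [[0, 0, -2, 0, 0, 0], [0, 0, -4, 0, 0, 0], [0, 0, -6, 0, 0, 0], [0, 0, -8, 0, 0, 0], [-0.1, 0.1, -10, 0, 0, 0], [-0.1, 0.1, -11.5, 0, 0, 0], [-0.1, 0.1, -12.2, 0, 0, 0], [-0.1, 0.1, -12.2, 0, 0, 0]]}}

```text
time_s: 5.88
tcp_pos: [0.4278, -0.1757, 0.0352]
eef_rot: [-90.0, -0.0, 155.0]
contact_force: [-0.3, 0.4, -0.0]
gripper_width: 0.0876
```

{"method": "drive_tool", "body": {"deltas": [[0, 0, 0, 0, 0, 0], [0, 0, 0, 0, 0, 0], [0, 0, 0, 0, 0, 0], [0, 0, 0, 0, 0, 0], [0, 0, 0, 0, 0, 0], [0, 0, 0, 0, 0, 0], [0, 0, 0, 0, 0, 0], [0, 0, 0, 0, 0, 0]], "claw": 0.4, "squeeze": 20}}

```text
time_s: 6.55
tcp_pos: [0.4279, -0.1761, 0.0358]
eef_rot: [-90.0, 0.0, 154.9]
contact_force: [-0.1, 1.2, 0.8]
gripper_width: 0.0436
```

{"method": "drive_tool", "body": {"deltas": [[0, 0, 1, 0, 0, 0], [0, 0, 3, 0, 0, 0], [0, 0, 5, 0, 0, 0], [0, 0, 7, 0, 0, -0.1], [0, 0, 9, 0, 0, -0.2], [0.5, 0.5, 10.5, 0, 0, -0.3], [1, 1.2, 11.5, 0, 0, -0.4], [2, 2.5, 12, 0, 0, -0.5]]}}

```text
time_s: 7.22
tcp_pos: [0.4477, -0.1514, 0.157]
eef_rot: [-90.1, 0.0, 125.9]
contact_force: [0.9, 0.2, -1.8]
gripper_width: 0.044
```

{"method": "drive_tool", "body": {"deltas": [[1, 1.4, 0, 0, 0, -0.11], [2, 2.8, 0, 0, 0, -0.22], [3, 4.3, 0, 0, 0, -0.33], [4, 5.8, 0, 0, 0, -0.44], [5, 7.3, 0, 0, 0, -0.55], [6, 8.7, 0, 0, 0, -0.66], [6.5, 9.6, 0, 0, 0, -0.77], [6.9, 10.3, 0, 0, 0, -0.88]]}}

```text
time_s: 7.88
tcp_pos: [0.5169, -0.0472, 0.155]
eef_rot: [-89.9, 0.0, 75.6]
contact_force: [0.1, -0.7, -2.0]
gripper_width: 0.0436
```

{"method": "drive_tool", "body": {"deltas": [[0, 0, 0, 0, 0, -0.11], [0, 0, 0, 0, 0, -0.22], [0, 0, 0, 0, 0, -0.33], [0, 0, 0, 0, 0, -0.44], [0, 0, 0, 0, 0, -0.55], [0, 0, 0, 0, 0, -0.66], [0, 0, 0, 0, 0, -0.77], [0, 0, 0, 0, 0, -0.88]]}}

```text
time_s: 8.55
tcp_pos: [0.5163, -0.0482, 0.1551]
eef_rot: [-90.0, 0.1, 25.1]
contact_force: [0.1, 0.6, -2.1]
gripper_width: 0.0439
```

{"method": "drive_tool", "body": {"deltas": [[0, 0, -1, 0, 0, -0.05], [0, 0, -2, 0, 0, -0.1], [0, 0, -3, 0, 0, -0.15], [0.1, 0, -4, 0, 0, -0.206], [0.1, 0, -5, 0, 0, -0.206], [0.1, 0, -6, 0, 0, -0.206], [0.1, 0, -6.6, 0, 0, -0.206], [0.1, 0, -6.6, 0, 0, -0.206]]}}

```text
time_s: 9.22
tcp_pos: [0.5167, -0.0483, 0.088]
eef_rot: [-90.0, 0.2, 13.7]
contact_force: [1.1, -1.3, -1.9]
gripper_width: 0.0444
```

```bash
python3 - <<'E'
from h import *
s=r.get_state();print(s['tcp_pos'],s['eef_rot'])
im,C=cap('wrist','w3.png')
for k in ('camera','camera_lens'):
    for d in imaging.landmark_of('wrist',k)[:2]: print(k,d['score'],d['position'],p2w(C,d['position'],0 if k=='camera' else .07))
im,C=cap('scene','s3.png');im2,C2=cap('top','t3.png')
a=cv2.resize(im[190:330,190:340],None,fx=3.5,fy=3.5,interpolation=2)[:,:,::-1]
b=cv2.resize(im2[140:240,250:350],None,fx=3,fy=3,interpolation=2)[:,:,::-1]
o=np.zeros((490,800,3),np.uint8);o[:490,:525]=a;o[:275,525:]=b[:275,:275];cv2.imwrite('pics/c3.png',o)
for n in('scene','top'):
  for k in ('orange_contacts','orange_window','module_orange','camera_lens'):
    for d in imaging.landmark_of(n,k)[:2]: print(n,k,d['score'],d['position'],p2w(cam(n),d['position'],.052 if k[0]=='m' else .07))
E
```

```text
[ 0.51668764 -0.0482815   0.08795991] [-89.9884186    0.16139194  13.67998867]
scene orange_contacts 0.77 [249.3, 227.1] [ 0.5346283  -0.05546312  0.07      ]
scene orange_window 0.67 [242.5, 224.8] [ 0.52304462 -0.06859392  0.07      ]
scene module_orange 0.77 [255.8, 225.4] [ 0.52080599 -0.03628704  0.052     ]
scene camera_lens 0.64 [267.7, 245.8] [ 0.5993118  -0.03107734  0.07      ]
top orange_window 0.7 [354.6, 192.0] [ 0.60160687 -0.19247851  0.07      ]
top orange_window 0.54 [313.4, 220.1] [ 0.51719533 -0.07459441  0.07      ]
top module_orange 0.52 [303.9, 223.6] [ 0.50918741 -0.04905513  0.052     ]
```

View pics/w3.png

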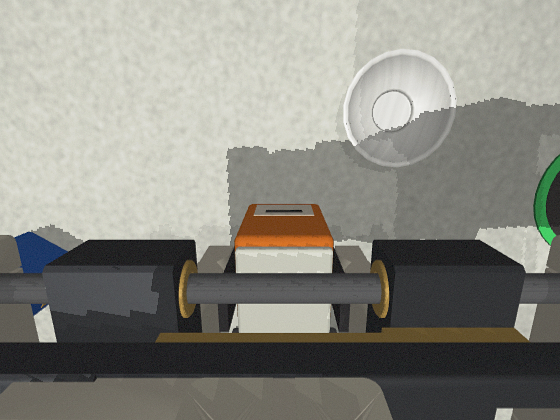

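View pics/c3.png

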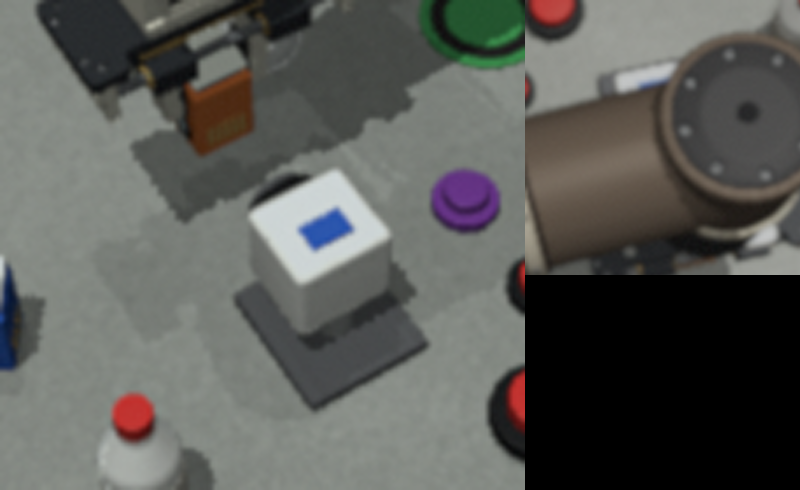

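```bash
python3 - <<'E'
from h import *
C=cam('wrist');T=tool()
for dx in (0,.003,-.003):
  f=lambda p:w2p(C,(T@np.r_[p,1])[:3]).round(1)
  print(dx,f([-.022+dx,-.026,-.022]),f([-.022+dx,-.026,.022]),f([-.020+dx,-.032-.003,0]),'label',f([-.022+dx,.018,0]))
E
```

```text
0 [230.2 240.6] [331.9 240.5] [280.9 252.9] label [281.6 213.2]
0.003 [230.5 247.1] [331.6 247. ] [280.9 259.7] label [281.6 218.3]
-0.003 [229.9 234. ] [332.1 233.9] [280.8 246. ] label [281.6 208.1]
```

{"method": "drive_tool", "body": {"deltas": [[0, 0, 0, 0, 0, 0], [0, 0, 0, 0, 0, 0], [0, 0, 0, 0, 0, 0], [0, 0, 0, 0, 0, 0], [0, 0, 0, 0, 0, 0], [0, 0, 0, 0, 0, 0], [0, 0, 0, 0, 0, 0], [0, 0, 0, 0, 0, 0]]}}

```text
time_s: 10.53
tcp_pos: [0.5178, -0.0481, 0.0896]
eef_rot: [-90.0, 0.0, 13.6]
contact_force: [-0.4, -1.2, -1.0]
gripper_width: 0.0441
```

{"method": "drive_tool", "body": {"deltas": [[0, 0, 0, 0, 0, 0], [0, 0, 0, 0, 0, 0], [0, 0, 0, 0, 0, 0], [0, 0, 0, 0, 0, 0], [0, 0, 0, 0, 0, 0], [0, 0, 0, 0, 0, 0], [0, 0, 0, 0, 0, 0], [0, 0, 0, 0, 0, 0]]}}

```text
time_s: 11.2
tcp_pos: [0.5178, -0.0481, 0.0896]
eef_rot: [-90.0, 0.0, 13.6]
contact_force: [-0.7, 0.1, -2.2]
gripper_width: 0.0438
```

{"method": "drive_tool", "body": {"deltas": [[0, 0, 0, 0, 0, 0], [0, 0, 0, 0, 0, 0], [0, 0, 0, 0, 0, 0], [0, 0, 0, 0, 0, 0], [0, 0, 0, 0, 0, 0], [0, 0, 0, 0, 0, 0], [0, 0, 0, 0, 0, 0], [0, 0, 0, 0, 0, 0]]}}

```text
time_s: 11.87
tcp_pos: [0.5177, -0.0481, 0.0896]
eef_rot: [-90.0, 0.0, 13.6]
contact_force: [-0.4, 0.8, -2.6]
gripper_width: 0.044
```

{"method": "drive_tool", "body": {"deltas": [[0, 0, 0, 0, 0, 0.1], [0, 0, 0, 0, 0, 0.2], [0, 0, 0, 0, 0, 0.3], [0, 0, 0, 0, 0, 0.4], [0, 0, 0, 0, 0, 0.5], [0, 0, 0, 0, 0, 0.6], [0, 0, 0, 0, 0, 0.7], [0, 0, -0.1, 0, 0, 0.8]]}}

```text
time_s: 12.53
tcp_pos: [0.5179, -0.0481, 0.0887]
eef_rot: [-90.0, -0.0, 59.7]
contact_force: [-0.0, -0.5, -1.2]
gripper_width: 0.0438
```

{"method": "drive_tool", "body": {"deltas": [[0, 0, 0, 0, 0, 0.1], [0, 0, 0, 0, 0, 0.2], [0, 0, 0, 0, 0, 0.3], [0, 0, 0, 0, 0, 0.4], [0, 0, 0, 0, 0, 0.5], [0, 0, 0, 0, 0, 0.6], [0, 0, 0, 0, 0, 0.7], [0, 0, 0, 0, 0, 0.765]]}}

```text
time_s: 13.2
tcp_pos: [0.5178, -0.0481, 0.0886]
eef_rot: [-90.0, -0.0, 103.6]
contact_force: [-0.5, 0.1, -1.2]
gripper_width: 0.044
```

{"method": "drive_tool", "body": {"deltas": [[0, 0, 0, 0, 0, 0], [0, 0, 0, 0, 0, 0], [0, 0, 0, 0, 0, 0], [0, 0, 0, 0, 0, 0], [0, 0, 0, 0, 0, 0], [0, 0, 0, 0, 0, 0], [0, 0, 0, 0, 0, 0], [0, 0, 0, 0, 0, 0]]}}

```text
time_s: 13.87
tcp_pos: [0.5178, -0.0481, 0.0886]
eef_rot: [-90.0, -0.0, 103.3]
contact_force: [-0.1, -0.6, -2.0]
gripper_width: 0.0441
```

{"method": "drive_tool", "body": {"deltas": [[0, 0, 0, 0, 0, 0], [0, 0, 0, 0, 0, 0], [0, 0, 0, 0, 0, 0], [0, 0, 0, 0, 0, 0], [0, 0, 0, 0, 0, 0], [0, 0, 0, 0, 0, 0], [0, 0, 0, 0, 0, 0], [0, 0, 0, 0, 0, 0]]}}

```text
time_s: 14.53
tcp_pos: [0.5178, -0.0481, 0.0886]
eef_rot: [-90.0, 0.0, 103.3]
contact_force: [0.7, 1.3, -1.4]
gripper_width: 0.044
```

{"method": "drive_tool", "body": {"deltas": [[0, 0, 0, 0, 0, 0], [0, 0, 0, 0, 0, 0], [0, 0, 0, 0, 0, 0], [0, 0, 0, 0, 0, 0], [0, 0, 0, 0, 0, 0], [0, 0, 0, 0, 0, 0], [0, 0, 0, 0, 0, 0], [0, 0, 0, 0, 0, 0]]}}

```text
time_s: 15.2
tcp_pos: [0.5177, -0.0481, 0.0886]
eef_rot: [-90.0, -0.0, 103.3]
contact_force: [0.6, -0.4, -1.3]
gripper_width: 0.0437
```

```bash
python3 - <<'E'
from h import *
im,C=cap('scene','s4.png')
im2,C=cap('wrist','w4.png')
a=cv2.resize(im[190:330,190:340],None,fx=2.5,fy=2.5,interpolation=2)[:,:,::-1]
o=np.zeros((420,375+400,3),np.uint8);o[:350,:375]=a;o[:300,375:]=cv2.resize(im2,(400,300))[:,:,::-1];cv2.imwrite('pics/c4.png',o)
for d in imaging.landmark_of('wrist','camera_lens')[:2]: print(d['score'],d['position'],p2w(C,d['position'],.07))
for d in imaging.landmark_of('wrist','camera')[:2]: print(d['score'],d['position'],p2w(C,d['position'],.0))
E
```

```text
0.86 [141.2, 251.2] [ 0.59775206 -0.02650432  0.07      ]
0.78 [116.1, 215.2] [ 0.64616523 -0.01707871  0.        ]
```

View pics/c4.png

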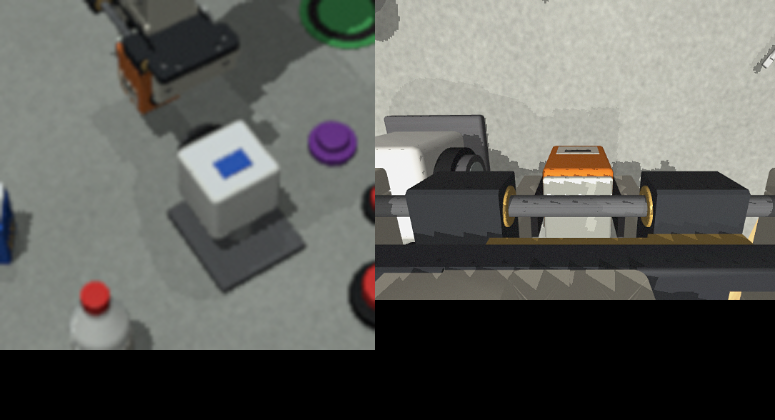

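{"method": "drive_tool", "body": {"deltas": [[0, 0, 0, 0, 0, 0.1], [0, 0, 0, 0, 0, 0.2], [0, 0, 0, 0, 0, 0.3], [0, 0, 0, 0, 0, 0.4], [0, 0, 0, 0, 0, 0.5], [0, 0, 0, 0, 0, 0.6], [0, 0, 0, 0, 0, 0.7], [0, 0, 0, 0, 0, 0.8]]}}

```text
time_s: 16.07
tcp_pos: [0.5178, -0.0481, 0.0886]
eef_rot: [-90.0, 0.0, 149.4]
contact_force: [0.1, -0.8, -1.7]
gripper_width: 0.044
```

{"method": "drive_tool", "body": {"deltas": [[0, 0, 0, 0, 0, 0.1], [0, 0, 0, 0, 0, 0.2], [0, 0, 0, 0, 0, 0.3], [0, 0, 0, 0, 0, 0.4], [0, 0, 0, 0, 0, 0.5], [0, 0, 0, 0, 0, 0.6], [0, 0, 0, 0, 0, 0.7], [0, 0, 0, 0, 0, 0.771]]}}

```text
time_s: 16.73
tcp_pos: [0.5177, -0.0481, 0.0886]
eef_rot: [-90.0, 0.0, -166.4]
contact_force: [-0.1, -0.3, -2.5]
gripper_width: 0.0441
```

{"method": "drive_tool", "body": {"deltas": [[0, 0, 0, 0, 0, 0], [0, 0, 0, 0, 0, 0], [0, 0, 0, 0, 0, 0], [0, 0, 0, 0, 0, 0], [0, 0, 0, 0, 0, 0], [0, 0, 0, 0, 0, 0], [0, 0, 0, 0, 0, 0], [0, 0, 0, 0, 0, 0]]}}

```text
time_s: 17.4
tcp_pos: [0.5178, -0.0481, 0.0886]
eef_rot: [-90.0, -0.0, -166.7]
contact_force: [-0.9, -0.7, -1.6]
gripper_width: 0.0441
```

{"method": "drive_tool", "body": {"deltas": [[0, 0, 0, 0, 0, 0], [0, 0, 0, 0, 0, 0], [0, 0, 0, 0, 0, 0], [0, 0, 0, 0, 0, 0], [0, 0, 0, 0, 0, 0], [0, 0, 0, 0, 0, 0], [0, 0, 0, 0, 0, 0], [0, 0, 0, 0, 0, 0]]}}

```text
time_s: 18.07
tcp_pos: [0.5178, -0.0481, 0.0886]
eef_rot: [-90.0, 0.0, -166.7]
contact_force: [-0.4, 0.1, -2.3]
gripper_width: 0.044
```

{"method": "drive_tool", "body": {"deltas": [[0, 0, 0, 0, 0, 0], [0, 0, 0, 0, 0, 0], [0, 0, 0, 0, 0, 0], [0, 0, 0, 0, 0, 0], [0, 0, 0, 0, 0, 0], [0, 0, 0, 0, 0, 0], [0, 0, 0, 0, 0, 0], [0, 0, 0, 0, 0, 0]]}}

```text
time_s: 18.73
tcp_pos: [0.5178, -0.0481, 0.0886]
eef_rot: [-90.0, -0.0, -166.7]
contact_force: [0.0, 0.3, -1.1]
gripper_width: 0.0437
```

```bash
python3 - <<'E'
from h import *
im,C=cap('scene','s5.png')
im2,C=cap('wrist','w5.png')
a=cv2.resize(im[190:330,190:340],None,fx=2.5,fy=2.5,interpolation=2)[:,:,::-1]
o=np.zeros((420,375+400,3),np.uint8);o[:350,:375]=a;o[:300,375:]=cv2.resize(im2,(400,300))[:,:,::-1];cv2.imwrite('pics/c5.png',o)
# discs: colour fits in top and scene (start pictures)
for n in ('top','scene'):
    C=cam(n);im0=cv2.imread(f'pics/{n}0.png');h=cv2.cvtColor(im0,cv2.COLOR_BGR2HSV)
    for k,(lo,hi),roi in (('or',(5,20),{'top':(150,215,205,270),'scene':(355,165,405,205)}[n]),('bl',(100,125),{'top':(180,170,230,215),'scene':(350,215,405,258)}[n])):
        x0,y0,x1,y1=roi; s=h[y0:y1,x0:x1]; m=((s[...,0]>=lo)&(s[...,0]<=hi)&(s[...,1]>110)&(s[...,2]>60)).astype(np.uint8)
        p=cv2.findNonZero(m); hull=cv2.convexHull(p)[:,0]
        W=np.array([p2w(C,q+[x0,y0],.003)[:2] for q in hull])
        e=cv2.fitEllipse((W*1000).astype(np.float32)); c2,rad=cv2.minEnclosingCircle((W*1000).astype(np.float32)); print(n,k,e,c2,rad)
E
```

```text
top or ((452.874267578125, 327.5957336425781), (96.716064453125, 96.93487548828125), 46.30055618286133) (452.73785400390625, 327.7210998535156) 48.7838249206543
top bl ((607.3187866210938, 251.11431884765625), (96.25660705566406, 96.79422760009766), 108.09114837646484) (607.3059692382812, 251.33837890625) 48.627662658691406
scene or ((456.2660217285156, 325.110595703125), (98.67984771728516, 100.00222778320312), 62.38642501831055) (456.3804931640625, 325.4844665527344) 50.20168685913086
scene bl ((610.7920532226562, 248.98724365234375), (98.53631591796875, 99.475830078125), 51.775299072265625) (610.9375610351562, 249.16659545898438) 49.88609313964844
```

View pics/c5.png

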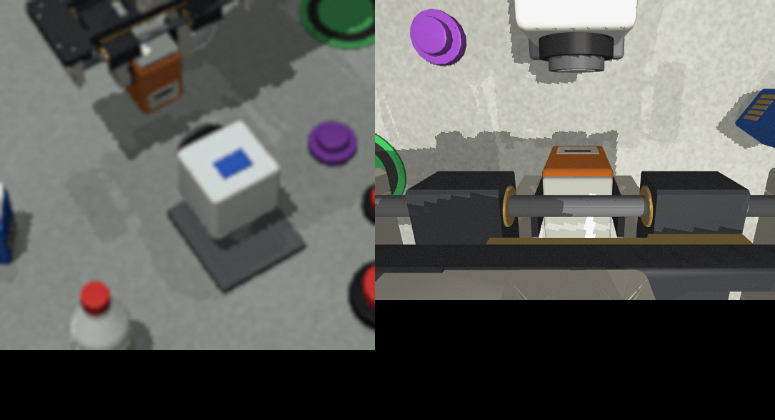

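{"method": "drive_tool", "body": {"deltas": [[0, 0, 1, 0, 0, 0], [0, 0, 3, 0, 0, 0], [-0.2, 0.2, 5, 0, 0, 0], [-0.4, 1, 7, 0, 0, 0], [-0.8, 3, 8, 0, 0, 0], [-1.3, 6, 8, 0, 0, 0], [-1.8, 9, 8, 0, 0, 0], [-2.4, 12, 8, 0, 0, 0]]}}

```text
time_s: 19.5
tcp_pos: [0.4937, 0.0729, 0.1699]
eef_rot: [-90.0, 0.1, -166.7]
contact_force: [0.7, 0.5, -1.1]
gripper_width: 0.0438
```

{"method": "drive_tool", "body": {"deltas": [[-0.5, 3.5, 0, 0, 0, 0], [-1, 7, 0, 0, 0, 0], [-1.6, 10.5, 0, 0, 0, 0], [-2.2, 14, 0, 0, 0, 0], [-2.8, 17.5, 0, 0, 0, 0], [-3.3, 21, 0, 0, 0, 0], [-3.7, 23.5, 0, 0, 0, 0], [-3.9, 25.4, 0, 0, 0, 0]]}}

```text
time_s: 20.17
tcp_pos: [0.4543, 0.3283, 0.1694]
eef_rot: [-90.0, 0.0, -166.6]
contact_force: [-0.1, -0.4, -1.1]
gripper_width: 0.0439
```

{"method": "drive_tool", "body": {"deltas": [[0, 0, -1, 0, 0, 0], [0, 0, -2.5, 0, 0, 0], [0, 0, -4, 0, 0, 0], [0, 0, -5.5, 0, 0, 0], [0, 0, -7, 0, 0, 0], [0, 0, -8.5, 0, 0, 0], [0, 0, -9.5, 0, 0, 0], [0, 0, -9.5, 0, 0, 0]]}}

```text
time_s: 20.83
tcp_pos: [0.454, 0.3242, 0.0716]
eef_rot: [-89.9, -0.2, -166.8]
contact_force: [-0.3, -0.5, -2.0]
gripper_width: 0.0445
```

{"method": "drive_tool", "body": {"deltas": [[0, 0, -0.5, 0, 0, 0], [0, 0, -1, 0, 0, 0], [0, 0, -1.5, 0, 0, 0], [0, 0, -2, 0, 0, 0], [0, 0, -2, 0, 0, 0], [0, 0, -2, 0, 0, 0], [0, 0, -2, 0, 0, 0], [0, 0, -2, 0, 0, 0]]}}

```text
time_s: 21.5
tcp_pos: [0.4549, 0.3261, 0.0539]
eef_rot: [-90.0, 0.0, -166.7]
contact_force: [-0.4, -0.5, -1.9]
gripper_width: 0.0437
```

```bash
python3 - <<'E'
from h import *
s=r.get_state();print(s['tcp_pos'])
im,C=cap('wrist','w6.png'); im2,_=cap('scene','s6.png');im3,_=cap('top')
print(w2p(C,[.4545,.3263,.003]))
o=np.zeros((420,375+400,3),np.uint8);o[:300,375:]=cv2.resize(im,(400,300))[:,:,::-1]
o[:350,:375]=cv2.resize(im2[130:230,330:437],(375,350),interpolation=2)[:,:,::-1];cv2.imwrite('pics/c6.png',o)
# disc via rim ellipse in wrist
h=cv2.cvtColor(im[:,:,::-1].copy(),cv2.COLOR_BGR2HSV)
E
```

```text
[0.45492032 0.32611706 0.05390812]
[284.90231567 230.81764623]
```

View pics/c6.png

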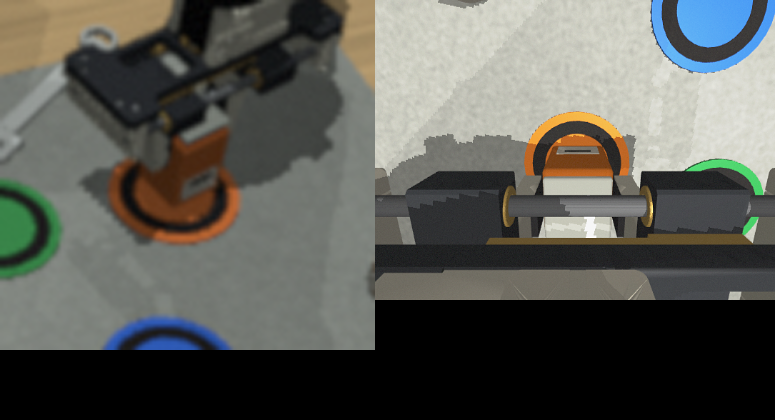

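```bash
python3 - <<'E'
from h import *
C=cam('wrist');im=cv2.imread('pics/w6.png');h=cv2.cvtColor(im,cv2.COLOR_BGR2HSV)
m=((h[...,0]>=5)&(h[...,0]<=22)&(h[...,1]>110)&(h[...,2]>90));m[232:]=0;m[:,:200]=0;m[:,380:]=0
top=[(c,np.argmax(m[:,c])) for c in range(225,345,4) if m[:,c].any() and np.argmax(m[:,c])<215]
W=np.array([p2w(C,p,.003)[:2] for p in top])
from scipy.optimize import least_squares
s=least_squares(lambda q:np.hypot(*(W-q).T)-.05,[.455,.326],loss='soft_l1',f_scale=.001);print(s.x,np.std(s.fun),len(W))
print(top[:3],top[-3:])
E
```

```text
[0.45400217 0.32821211] 0.00015795813162853382 30
[(225, np.int64(182)), (229, np.int64(178)), (233, np.int64(174))] [(333, np.int64(176)), (337, np.int64(180)), (341, np.int64(185))]
```

{"method": "drive_tool", "body": {"deltas": [[0, 0.1, -0.4, 0, 0, 0], [0, 0.1, -0.8, 0, 0, 0], [0, 0.1, -1.1, 0, 0, 0], [0, 0.1, -1.3, 0, 0, 0], [0, 0.1, -1.4, 0, 0, 0], [0, 0.1, -1.5, 0, 0, 0], [0, 0.1, -1.5, 0, 0, 0], [0, 0.1, -1.5, 0, 0, 0]]}}

```text
time_s: 22.32
tcp_pos: [0.4547, 0.3268, 0.0388]
eef_rot: [-90.0, -0.0, -166.7]
contact_force: [-1.9, -1.6, 2.2]
gripper_width: 0.0436
```

{"method": "drive_tool", "body": {"deltas": [[0, 0, 0, 0, 0, 0], [0, 0, 0, 0, 0, 0], [0, 0, 0, 0, 0, 0], [0, 0, 0, 0, 0, 0], [0, 0, 0, 0, 0, 0], [0, 0, 0, 0, 0, 0], [0, 0, 0, 0, 0, 0], [0, 0, 0, 0, 0, 0]], "claw": 0.8}}

```text
time_s: 22.98
tcp_pos: [0.4548, 0.3269, 0.0386]
eef_rot: [-90.0, -0.0, -166.7]
contact_force: [0.0, 0.1, 1.0]
gripper_width: 0.0702
```

{"method": "drive_tool", "body": {"deltas": [[0, 0, 1, 0, 0, 0], [0, 0, 2.5, 0, 0, 0], [0, 0, 4, 0, 0, 0], [0, 0, 5.5, 0, 0, 0], [0, 0, 7, 0, 0, 0], [0, 0, 7, 0, 0, 0], [0, 0, 7, 0, 0, 0], [0, 0, 7, 0, 0, 0]]}}

```text
time_s: 23.65
tcp_pos: [0.4546, 0.3267, 0.1087]
eef_rot: [-90.0, -0.0, -166.7]
contact_force: [-0.4, 0.2, -0.3]
gripper_width: 0.0701
```

{"method": "drive_tool", "body": {"deltas": [[0, 0, 0, 0, 0, 0], [0, 0, 0, 0, 0, 0], [0, 0, 0, 0, 0, 0], [0, 0, 0, 0, 0, 0], [0, 0, 0, 0, 0, 0], [0, 0, 0, 0, 0, 0], [0, 0, 0, 0, 0, 0], [0, 0, 0, 0, 0, 0]], "claw": 0}}

```text
time_s: 24.32
tcp_pos: [0.4548, 0.3269, 0.1086]
eef_rot: [-90.0, -0.0, -166.7]
contact_force: [-0.6, -0.7, 0.6]
gripper_width: 0.023
```

{"method": "drive_tool", "body": {"deltas": [[0, 0, 0, 0, 0, 0], [0, 0, 0, 0, 0, 0], [0, 0, 0, 0, 0, 0], [0, 0, -0.8, 0, 0, 0], [0, 0, -1.6, 0, 0, 0], [0, 0, -2.4, 0, 0, 0], [0, 0, -2.9, 0, 0, 0], [0, 0, -2.9, 0, 0, 0]]}}

```text
time_s: 24.98
tcp_pos: [0.454, 0.326, 0.0777]
eef_rot: [-89.9, -0.1, -166.7]
contact_force: [0.7, -0.2, -0.6]
gripper_width: 0.0006
```

{"method": "drive_tool", "body": {"deltas": [[0, 0, -0.1, 0, 0, 0], [0, 0, -0.2, 0, 0, 0], [0, 0, -0.3, 0, 0, 0], [0, 0, -0.4, 0, 0, 0], [0, 0, -0.5, 0, 0, 0], [0, 0, -0.6, 0, 0, 0], [0, 0, -0.7, 0, 0, 0], [0, 0, -0.8, 0, 0, 0]]}}

```text
time_s: 25.65
tcp_pos: [0.4549, 0.3271, 0.0719]
eef_rot: [-90.0, 0.0, -166.7]
contact_force: [-0.6, -0.4, 3.4]
gripper_width: 0.0006
```

{"method": "drive_tool", "body": {"deltas": [[0, 0, -0.1, 0, 0, 0], [0, 0, -0.2, 0, 0, 0], [0, 0, -0.25, 0, 0, 0], [0, 0, -0.3, 0, 0, 0], [0, 0, -0.3, 0, 0, 0], [0, 0, -0.3, 0, 0, 0], [0, 0, -0.3, 0, 0, 0], [0, 0, -0.3, 0, 0, 0]]}}

```text
time_s: 26.32
tcp_pos: [0.4551, 0.3272, 0.0702]
eef_rot: [-90.0, 0.1, -166.7]
contact_force: [-5.5, -2.2, 16.4]
gripper_width: 0.0008
```

{"method": "drive_tool", "body": {"deltas": [[0, 0, 1, 0, 0, 0], [0, 0, 4, 0, 0, 0], [0, 0, 8, 0, 0, 0], [0, 0, 11, 0, 0, 0], [0.5, -2, 14, 0, 0, -0.1], [1, -5, 16, 0, 0, -0.2], [1.5, -8, 17, 0, 0, -0.3], [2, -11, 18, 0, 0, -0.4]], "claw": 1}}

```text
time_s: 26.98
tcp_pos: [0.4748, 0.2161, 0.2499]
eef_rot: [-90.1, 0.0, 170.1]
contact_force: [0.4, -0.2, -0.1]
gripper_width: 0.0482
```

{"method": "drive_tool", "body": {"deltas": [[1.5, -3.5, 0, 0, 0, -0.11], [3, -7, 0, 0, 0, -0.22], [4.5, -10.5, 0, 0, 0, -0.33], [6, -14, 0, 0, 0, -0.44], [7.5, -17.5, 0, 0, 0, -0.55], [9, -21, 0, 0, 0, -0.66], [10.5, -24.5, 0, 0, 0, -0.77], [12, -28, 0, 0, 0, -0.88]]}}

```text
time_s: 27.65
tcp_pos: [0.5951, -0.065, 0.2485]
eef_rot: [-90.0, -0.0, 119.7]
contact_force: [1.1, 1.3, 0.1]
gripper_width: 0.087
```

{"method": "drive_tool", "body": {"deltas": [[1, -3.5, 0, 0, 0, -0.11], [2, -7, 0, 0, 0, -0.22], [2.5, -9.7, 0, 0, 0, -0.33], [2.5, -9.7, 0, 0, 0, -0.44], [2.5, -9.7, 0, 0, 0, -0.55], [2.5, -9.7, 0, 0, 0, -0.66], [2.5, -9.7, 0, 0, 0, -0.77], [2.5, -9.7, 0, 0, 0, -0.85]]}}

```text
time_s: 28.32
tcp_pos: [0.6196, -0.1603, 0.2482]
eef_rot: [-90.0, 0.0, 70.9]
contact_force: [0.5, 0.2, -0.1]
gripper_width: 0.0873
```

```bash
python3 - <<'E'
from h import *
s=r.get_state();print(s['tcp_pos'],s['eef_rot'],s['joints'],s['qd'])
im,C=cap('wrist','w7.png'); im2,C2=cap('scene','s7.png')
o=np.zeros((420,375+400,3),np.uint8);o[:300,375:]=cv2.resize(im,(400,300))[:,:,::-1]
o[:350,:375]=cv2.resize(im2[130:230,330:437],(375,350),interpolation=2)[:,:,::-1];cv2.imwrite('pics/c7.png',o)
print('orange cap @.069',squarefit(C2,im2,(374,160),.07,thr=140))
for k in ('module_blue','blue_window','blue_contacts'):
    for d in imaging.landmark_of('wrist',k)[:2]: print(k,d['score'],d['position'],p2w(C,d['position'],0 if k[0]=='m' else .018))
E
```

```text
[ 0.61955237 -0.16031712  0.24817359] [-8.99536883e+01  2.55269026e-03  7.08971691e+01] [ 2.92291692e+00  1.66023145e+01 -2.15237201e+00 -1.58386351e-02
 -7.12892031e+01 -2.20206622e+01] [ 1.27478387e-01 -1.17774936e-01  7.78020988e-03 -1.12495045e-01
  1.14329325e-02 -5.20399602e+01]
orange cap @.069 None
module_blue 0.85 [277.3, 124.1] [ 0.60306356 -0.22721222  0.        ]
blue_window 0.66 [464.4, 250.9] [4.28244175e-01 4.72903019e-05 1.80000000e-02]
```

View pics/c7.png

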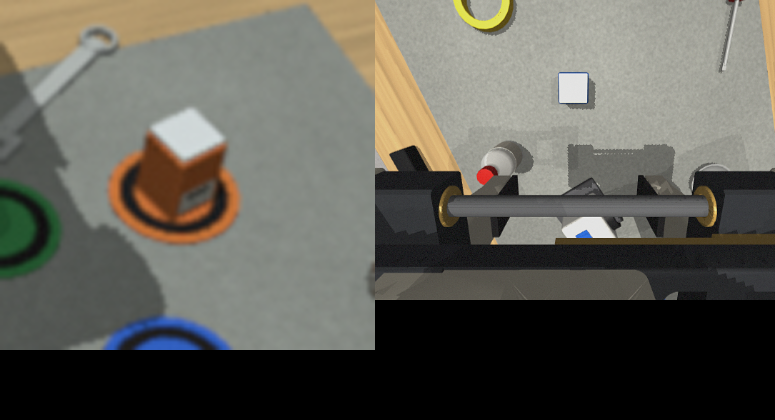

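```bash
python3 - <<'E'
from h import *
im,C=cap('wrist','w8.png'); 
s=r.get_state();print(s['tcp_pos'],s['eef_rot'],s['qd'][5])
g=np.argwhere(im[100:150,250:305].min(axis=2)>190).mean(0)[::-1]+[250,100];print(g)
print('blue',squarefit(C,im,g,.072))
im2,C2=cap('scene','s8.png');print('blue',squarefit(C2,im2,(182,269),.072,thr=150))
for u,v in ((373,162),(378,165),(383,170)): print('or',squarefit(C2,im2,(u,v),.07,thr=140))
print([ (d['score'],d['position'],p2w(C2,d['position'],.003)) for d in imaging.landmark_of('scene','module_orange')[:1]])
E
```

```text
[ 0.61969861 -0.16004992  0.2485008 ] [-8.99856123e+01  1.35628240e-03  7.13987870e+01] -0.6245848021230094
[277.6749844  122.35620711]
blue (array([ 0.60212561, -0.2280649 ]), 71.34053039550781, (39.35209274291992, 39.248043060302734), array([ 258,  102,   40,   42, 1632], dtype=int32))
blue (array([ 0.60327222, -0.23068771]), 71.43643188476562, (40.54344177246094, 38.62206268310547), array([171, 263,  20,  16, 298], dtype=int32))
or None
or (array([0.45618005, 0.32485162]), 12.37416934967041, (43.5005989074707, 42.5265998840332), array([373, 160,  21,  15, 199], dtype=int32))
or (array([0.45618005, 0.32485162]), 12.37416934967041, (43.5005989074707, 42.5265998840332), array([373, 160,  21,  15, 199], dtype=int32))
[(0.71, [380.8, 185.5], array([0.45934922, 0.32861888, 0.003     ]))]
```

{"method": "drive_tool", "body": {"deltas": [[-0.6, -2.5, -2, 0, 0, 0], [-1.2, -5, -5, 0, 0, 0], [-1.75, -6.9, -8, 0, 0, 0], [-1.75, -6.9, -10.5, 0, 0, 0], [-1.75, -6.9, -12.5, 0, 0, 0], [-1.75, -6.9, -14, 0, 0, 0], [-1.75, -6.9, -14, 0, 0, 0], [-1.75, -6.9, -14, 0, 0, 0]]}}

```text
time_s: 29.38
tcp_pos: [0.6019, -0.2292, 0.1081]
eef_rot: [-89.9, 0.0, 71.3]
contact_force: [0.7, -0.3, 1.1]
gripper_width: 0.0881
```

```bash
python3 - <<'E'
from h import *
s=r.get_state();print(s['tcp_pos'],s['eef_rot'])
im,C=cap('wrist','w9.png')
E
```

```text
[ 0.6019468  -0.22916555  0.10814765] [-8.99104657e+01  3.48041167e-02  7.13045790e+01]
```

View pics/w9.png

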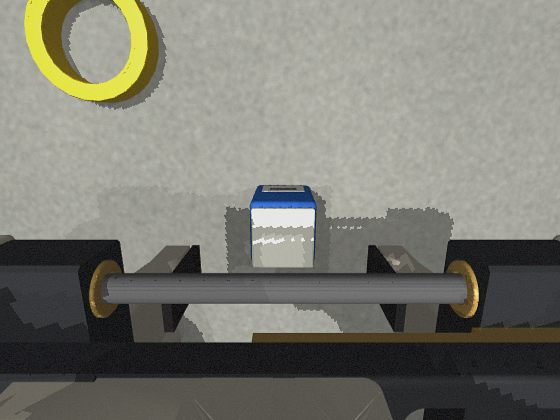

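{"method": "drive_tool", "body": {"deltas": [[0, 0, -1.2, 0, 0, 0], [0, 0, -2.6, 0, 0, 0], [0, 0, -4, 0, 0, 0], [0, 0, -5.4, 0, 0, 0], [0, 0, -6.6, 0, 0, 0], [0, 0, -7.2, 0, 0, 0], [0, 0, -7.2, 0, 0, 0], [0, 0, -7.2, 0, 0, 0]]}}

```text
time_s: 30.1
tcp_pos: [0.6026, -0.2292, 0.0369]
eef_rot: [-90.0, 0.0, 71.3]
contact_force: [0.3, -0.5, 0.0]
gripper_width: 0.0873
```

{"method": "drive_tool", "body": {"deltas": [[0, 0, 0, 0, 0, 0], [0, 0, 0, 0, 0, 0], [0, 0, 0, 0, 0, 0], [0, 0, 0, 0, 0, 0], [0, 0, 0, 0, 0, 0], [0, 0, 0, 0, 0, 0], [0, 0, 0, 0, 0, 0], [0, 0, 0, 0, 0, 0]], "claw": 0.4, "squeeze": 20}}

```text
time_s: 30.77
tcp_pos: [0.6023, -0.2291, 0.0367]
eef_rot: [-90.0, 0.0, 71.3]
contact_force: [0.7, -0.1, 1.2]
gripper_width: 0.0443
```

{"method": "drive_tool", "body": {"deltas": [[0, 0, 1, 0, 0, 0], [0, 0, 3, 0, 0, 0], [0, 0, 5.5, 0, 0, 0], [0, 0, 8, 0, 0, 0], [0, 0, 10.5, 0, 0, 0], [-0.5, 0.5, 12, 0, 0, -0.1], [-1.5, 2, 12.5, 0, 0, -0.2], [-2.5, 4, 12.5, 0, 0, -0.3]]}}

```text
time_s: 31.43
tcp_pos: [0.5779, -0.1897, 0.1641]
eef_rot: [-90.2, -0.1, 53.7]
contact_force: [0.4, 1.2, -1.2]
gripper_width: 0.044
```

{"method": "drive_tool", "body": {"deltas": [[-1.2, 2.5, 0, 0, 0, -0.1], [-2.4, 5, 0, 0, 0, -0.2], [-3.6, 7.5, 0, 0, 0, -0.3], [-4.5, 10, 0, 0, 0, -0.4], [-5.3, 12, 0, 0, 0, -0.5], [-5.8, 13.5, 0, 0, 0, -0.6], [-6, 14.1, 0, 0, 0, -0.7], [-6, 14.1, 0, 0, 0, -0.712]]}}

```text
time_s: 32.1
tcp_pos: [0.5169, -0.0469, 0.1625]
eef_rot: [-90.0, -0.1, 13.1]
contact_force: [-0.4, 0.0, -0.7]
gripper_width: 0.0442
```

{"method": "drive_tool", "body": {"deltas": [[0, 0, -1, 0, 0, 0], [0, 0, -2, 0, 0, 0], [0, 0, -3.5, 0, 0, 0], [0, 0, -5, 0, 0, 0], [0, 0, -6.2, 0, 0, 0], [0, 0, -7.1, 0, 0, 0], [0, 0, -7.1, 0, 0, 0], [0, 0, -7.1, 0, 0, 0]]}}

```text
time_s: 32.77
tcp_pos: [0.5169, -0.0487, 0.0898]
eef_rot: [-90.0, 0.1, 13.3]
contact_force: [-0.4, -0.5, -0.7]
gripper_width: 0.044
```

```bash
python3 - <<'E'
from h import *
im,C=cap('scene'); im2,C=cap('wrist','w10.png')
s=r.get_state();print(s['tcp_pos'],s['eef_rot'],s['gripper_width'])
a=cv2.resize(im[190:330,190:340],None,fx=2.5,fy=2.5,interpolation=2)[:,:,::-1]
o=np.zeros((420,375+400,3),np.uint8);o[:350,:375]=a;o[:300,375:]=cv2.resize(im2,(400,300))[:,:,::-1];cv2.imwrite('pics/c10.png',o)
E
```

```text
[ 0.51773249 -0.04832153  0.09096338] [-9.00104728e+01 -3.09182168e-02  1.33015684e+01] 0.04376872813689107
```

View pics/c10.png

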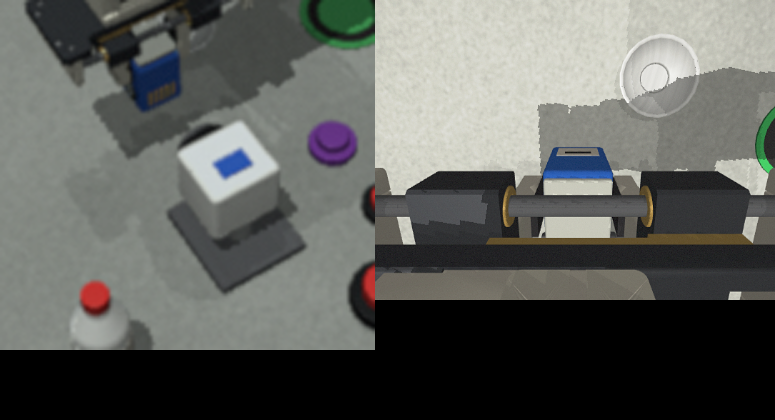

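{"method": "drive_tool", "body": {"deltas": [[0, 0.05, -0.2, 0, 0, 0], [0, 0.05, -0.2, 0, 0, 0], [0, 0.05, -0.2, 0, 0, 0], [0, 0.05, -0.2, 0, 0, 0], [0, 0.05, -0.2, 0, 0, 0], [0, 0.05, -0.2, 0, 0, 0], [0, 0.05, -0.2, 0, 0, 0], [0, 0.05, -0.2, 0, 0, 0]]}}

```text
time_s: 33.53
tcp_pos: [0.5173, -0.0476, 0.0886]
eef_rot: [-90.0, -0.0, 13.3]
contact_force: [-0.0, 0.1, -1.8]
gripper_width: 0.0438
```

{"method": "drive_tool", "body": {"deltas": [[0, 0, 0, 0, 0, 0], [0, 0, 0, 0, 0, 0], [0, 0, 0, 0, 0, 0], [0, 0, 0, 0, 0, 0], [0, 0, 0, 0, 0, 0], [0, 0, 0, 0, 0, 0], [0, 0, 0, 0, 0, 0], [0, 0, 0, 0, 0, 0]]}}

```text
time_s: 34.2
tcp_pos: [0.5173, -0.0476, 0.0886]
eef_rot: [-90.0, -0.0, 13.3]
contact_force: [-0.1, 0.3, -1.1]
gripper_width: 0.044
```

{"method": "drive_tool", "body": {"deltas": [[0, 0, 0, 0, 0, 0], [0, 0, 0, 0, 0, 0], [0, 0, 0, 0, 0, 0], [0, 0, 0, 0, 0, 0], [0, 0, 0, 0, 0, 0], [0, 0, 0, 0, 0, 0], [0, 0, 0, 0, 0, 0], [0, 0, 0, 0, 0, 0]]}}

```text
time_s: 34.87
tcp_pos: [0.5173, -0.0476, 0.0886]
eef_rot: [-90.0, -0.0, 13.3]
contact_force: [-0.1, 0.9, -1.4]
gripper_width: 0.0438
```

{"method": "drive_tool", "body": {"deltas": [[0, 0, 0, 0, 0, 0], [0, 0, 0, 0, 0, 0], [0, 0, 0, 0, 0, 0], [0, 0, 0, 0, 0, 0], [0, 0, 0, 0, 0, 0], [0, 0, 0, 0, 0, 0], [0, 0, 0, 0, 0, 0], [0, 0, 0, 0, 0, 0]]}}

```text
time_s: 35.53
tcp_pos: [0.5173, -0.0476, 0.0886]
eef_rot: [-90.0, -0.0, 13.3]
contact_force: [0.3, 0.8, -1.6]
gripper_width: 0.044
```

{"method": "drive_tool", "body": {"deltas": [[0, 0, 0, 0, 0, 0.1], [0, 0, 0, 0, 0, 0.2], [0, 0, 0, 0, 0, 0.3], [0, 0, 0, 0, 0, 0.4], [0, 0, 0, 0, 0, 0.5], [0, 0, 0, 0, 0, 0.6], [0, 0, 0, 0, 0, 0.7], [0, 0, 0, 0, 0, 0.8]]}}

```text
time_s: 36.2
tcp_pos: [0.5173, -0.0476, 0.0886]
eef_rot: [-90.0, -0.0, 59.4]
contact_force: [-0.3, 0.7, -1.2]
gripper_width: 0.0438
```

{"method": "drive_tool", "body": {"deltas": [[0, 0, 0, 0, 0, 0.1], [0, 0, 0, 0, 0, 0.2], [0, 0, 0, 0, 0, 0.3], [0, 0, 0, 0, 0, 0.4], [0, 0, 0, 0, 0, 0.5], [0, 0, 0, 0, 0, 0.6], [0, 0, 0, 0, 0, 0.7], [0, 0, 0, 0, 0, 0.771]]}}

```text
time_s: 36.87
tcp_pos: [0.5173, -0.0476, 0.0886]
eef_rot: [-90.0, 0.0, 103.6]
contact_force: [-0.6, -0.2, -0.5]
gripper_width: 0.044
```

{"method": "drive_tool", "body": {"deltas": [[0, 0, 0, 0, 0, 0], [0, 0, 0, 0, 0, 0], [0, 0, 0, 0, 0, 0], [0, 0, 0, 0, 0, 0], [0, 0, 0, 0, 0, 0], [0, 0, 0, 0, 0, 0], [0, 0, 0, 0, 0, 0], [0, 0, 0, 0, 0, 0]]}}

```text
time_s: 37.53
tcp_pos: [0.5173, -0.0476, 0.0886]
eef_rot: [-90.0, 0.0, 103.3]
contact_force: [-0.3, 0.5, -1.0]
gripper_width: 0.044
```

{"method": "drive_tool", "body": {"deltas": [[0, 0, 0, 0, 0, 0], [0, 0, 0, 0, 0, 0], [0, 0, 0, 0, 0, 0], [0, 0, 0, 0, 0, 0], [0, 0, 0, 0, 0, 0], [0, 0, 0, 0, 0, 0], [0, 0, 0, 0, 0, 0], [0, 0, 0, 0, 0, 0]]}}

```text
time_s: 38.2
tcp_pos: [0.5173, -0.0476, 0.0886]
eef_rot: [-90.0, 0.0, 103.3]
contact_force: [0.2, -0.7, -0.6]
gripper_width: 0.0438
```

{"method": "drive_tool", "body": {"deltas": [[0, 0, 0, 0, 0, 0], [0, 0, 0, 0, 0, 0], [0, 0, 0, 0, 0, 0], [0, 0, 0, 0, 0, 0], [0, 0, 0, 0, 0, 0], [0, 0, 0, 0, 0, 0], [0, 0, 0, 0, 0, 0], [0, 0, 0, 0, 0, 0]]}}

```text
time_s: 38.87
tcp_pos: [0.5173, -0.0476, 0.0886]
eef_rot: [-90.0, -0.0, 103.3]
contact_force: [0.4, -0.0, -1.1]
gripper_width: 0.0438
```

{"method": "drive_tool", "body": {"deltas": [[0, 0, 0, 0, 0, 0.1], [0, 0, 0, 0, 0, 0.2], [0, 0, 0, 0, 0, 0.3], [0, 0, 0, 0, 0, 0.4], [0, 0, 0, 0, 0, 0.5], [0, 0, 0, 0, 0, 0.6], [0, 0, 0, 0, 0, 0.7], [0, 0, 0, 0, 0, 0.8]]}}

```text
time_s: 39.53
tcp_pos: [0.5173, -0.0476, 0.0886]
eef_rot: [-90.0, 0.0, 149.4]
contact_force: [-0.7, -0.3, -1.1]
gripper_width: 0.0438
```

{"method": "drive_tool", "body": {"deltas": [[0, 0, 0, 0, 0, 0.1], [0, 0, 0, 0, 0, 0.2], [0, 0, 0, 0, 0, 0.3], [0, 0, 0, 0, 0, 0.4], [0, 0, 0, 0, 0, 0.5], [0, 0, 0, 0, 0, 0.6], [0, 0, 0, 0, 0, 0.7], [0, 0, 0, 0, 0, 0.771]]}}

```text
time_s: 40.2
tcp_pos: [0.5173, -0.0476, 0.0886]
eef_rot: [-90.0, -0.0, -166.4]
contact_force: [0.5, -0.0, -1.0]
gripper_width: 0.0439
```

{"method": "drive_tool", "body": {"deltas": [[0, 0, 0, 0, 0, 0], [0, 0, 0, 0, 0, 0], [0, 0, 0, 0, 0, 0], [0, 0, 0, 0, 0, 0], [0, 0, 0, 0, 0, 0], [0, 0, 0, 0, 0, 0], [0, 0, 0, 0, 0, 0], [0, 0, 0, 0, 0, 0]]}}

```text
time_s: 40.87
tcp_pos: [0.5173, -0.0476, 0.0886]
eef_rot: [-90.0, 0.0, -166.7]
contact_force: [0.6, -0.6, -1.1]
gripper_width: 0.0438
```

{"method": "drive_tool", "body": {"deltas": [[0, 0, 0, 0, 0, 0], [0, 0, 0, 0, 0, 0], [0, 0, 0, 0, 0, 0], [0, 0, 0, 0, 0, 0], [0, 0, 0, 0, 0, 0], [0, 0, 0, 0, 0, 0], [0, 0, 0, 0, 0, 0], [0, 0, 0, 0, 0, 0]]}}

```text
time_s: 41.53
tcp_pos: [0.5173, -0.0476, 0.0886]
eef_rot: [-90.0, -0.0, -166.7]
contact_force: [0.4, -0.5, -2.0]
gripper_width: 0.0439
```

{"method": "drive_tool", "body": {"deltas": [[0, 0, 0, 0, 0, 0], [0, 0, 0, 0, 0, 0], [0, 0, 0, 0, 0, 0], [0, 0, 0, 0, 0, 0], [0, 0, 0, 0, 0, 0], [0, 0, 0, 0, 0, 0], [0, 0, 0, 0, 0, 0], [0, 0, 0, 0, 0, 0]]}}

```text
time_s: 42.2
tcp_pos: [0.5173, -0.0476, 0.0886]
eef_rot: [-90.0, 0.0, -166.7]
contact_force: [0.4, -0.7, -2.2]
gripper_width: 0.0438
```

```bash
python3 - <<'E'
from h import *
im,C=cap('scene','s11.png'); im2,C=cap('wrist','w11.png')
a=cv2.resize(im[140:330,190:440],None,fx=1.6,fy=1.6,interpolation=2)[:,:,::-1]
o=np.zeros((420,800,3),np.uint8);o[:a.shape[0],:400]=a;o[:300,400:]=cv2.resize(im2,(400,300))[:,:,::-1];cv2.imwrite('pics/c11.png',o)
E
```

```text
(no output)
```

View pics/c11.png

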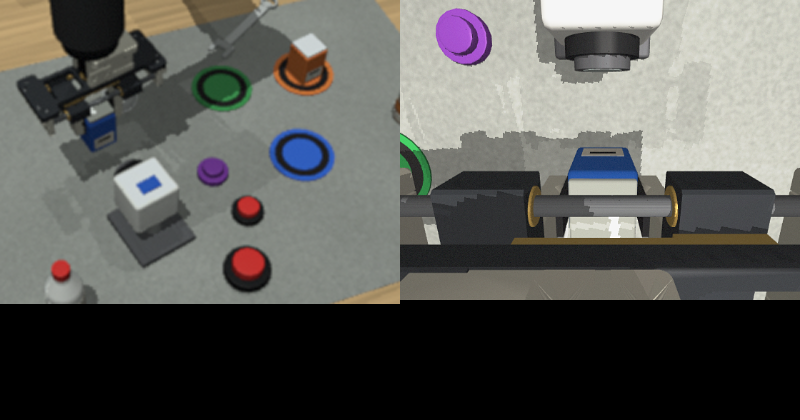

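{"method": "drive_tool", "body": {"deltas": [[0, 0, 1, 0, 0, 0], [0, 0, 3, 0, 0, 0], [0, 0, 5.5, 0, 0, 0], [0, 1, 8, 0, 0, 0], [0, 3, 10, 0, 0, 0], [0, 6, 10, 0, 0, 0], [0, 9, 10, 0, 0, 0], [0.5, 12, 10, 0, 0, 0]]}}

```text
time_s: 42.97
tcp_pos: [0.5218, 0.0734, 0.1903]
eef_rot: [-90.0, 0.1, -166.7]
contact_force: [0.1, -0.3, -1.9]
gripper_width: 0.0442
```

{"method": "drive_tool", "body": {"deltas": [[1.5, 3, 0, 0, 0, 0], [3, 6, 0, 0, 0, 0], [4.5, 9, 0, 0, 0, 0], [6, 12, 0, 0, 0, 0], [7.5, 15, 0, 0, 0, 0], [8.5, 17, 0, 0, 0, 0], [8.7, 17.8, 0, 0, 0, 0], [8.7, 17.8, 0, 0, 0, 0]]}}

```text
time_s: 43.63
tcp_pos: [0.6095, 0.2521, 0.1884]
eef_rot: [-90.0, -0.0, -166.6]
contact_force: [-0.2, 0.1, -1.3]
gripper_width: 0.0437
```

{"method": "drive_tool", "body": {"deltas": [[0, 0, -1.5, 0, 0, 0], [0, 0, -3.5, 0, 0, 0], [0, 0, -5.5, 0, 0, 0], [0, 0, -7.5, 0, 0, 0], [0, 0, -9.5, 0, 0, 0], [0, 0, -11.5, 0, 0, 0], [0, 0, -13, 0, 0, 0], [0, 0, -13.4, 0, 0, 0]]}}

```text
time_s: 44.3
tcp_pos: [0.6075, 0.2485, 0.0525]
eef_rot: [-89.9, -0.2, -166.8]
contact_force: [-0.4, 0.1, -1.5]
gripper_width: 0.044
```

{"method": "drive_tool", "body": {"deltas": [[0, 0, 0, 0, 0, 0], [0, 0, 0, 0, 0, 0], [0, 0, 0, 0, 0, 0], [0, 0, 0, 0, 0, 0], [0, 0, 0, 0, 0, 0], [0, 0, 0, 0, 0, 0], [0, 0, 0, 0, 0, 0], [0, 0, 0, 0, 0, 0]]}}

```text
time_s: 44.97
tcp_pos: [0.6093, 0.2505, 0.0548]
eef_rot: [-90.0, 0.0, -166.7]
contact_force: [-0.1, 0.4, -1.2]
gripper_width: 0.0436
```

```bash
python3 - <<'E'
from h import *
s=r.get_state();print(s['tcp_pos'],s['eef_rot'])
im,C=cap('wrist','w12.png'); 
im=im[:,:,::-1].copy();h=cv2.cvtColor(im,cv2.COLOR_BGR2HSV)
m=((h[...,0]>=98)&(h[...,0]<=128)&(h[...,1]>110)&(h[...,2]>90));m[232:]=0;m[:,:200]=0;m[:,380:]=0
top=[(c,np.argmax(m[:,c])) for c in range(225,345,4) if m[:,c].any() and np.argmax(m[:,c])<215]
W=np.array([p2w(C,p,.003)[:2] for p in top])
from scipy.optimize import least_squares
q=least_squares(lambda q:np.hypot(*(W-q).T)-.05,[.609,.25],loss='soft_l1',f_scale=.001);print(q.x,np.std(q.fun),len(W))
E
```

```text
[0.60929979 0.25045354 0.05480959] [-9.00065822e+01  1.31246315e-02 -1.66694048e+02]
[0.60873591 0.25180573] 0.00020046455337176594 30
```

View pics/w12.png

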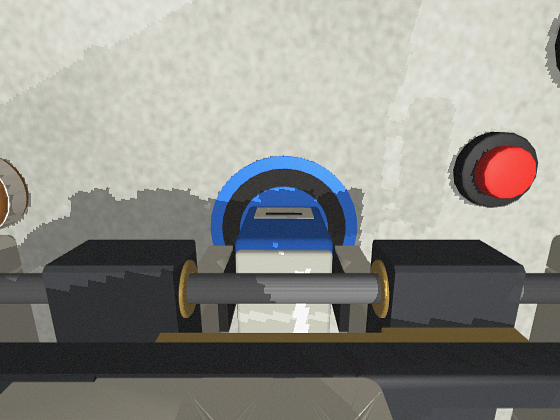

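{"method": "drive_tool", "body": {"deltas": [[0, 0.05, -0.4, 0, 0, 0], [0, 0.05, -0.8, 0, 0, 0], [0, 0.05, -1.1, 0, 0, 0], [0, 0.05, -1.3, 0, 0, 0], [0, 0.05, -1.4, 0, 0, 0], [0, 0.05, -1.5, 0, 0, 0], [0, 0.05, -1.5, 0, 0, 0], [0, 0.05, -1.5, 0, 0, 0]]}}

```text
time_s: 45.68
tcp_pos: [0.6094, 0.2509, 0.0397]
eef_rot: [-90.0, 0.0, -166.7]
contact_force: [-0.9, -0.1, 0.1]
gripper_width: 0.0441
```

{"method": "drive_tool", "body": {"deltas": [[0, 0, 0, 0, 0, 0], [0, 0, 0, 0, 0, 0], [0, 0, 0, 0, 0, 0], [0, 0, 0, 0, 0, 0], [0, 0, 0, 0, 0, 0], [0, 0, 0, 0, 0, 0], [0, 0, 0, 0, 0, 0], [0, 0, 0, 0, 0, 0]], "claw": 0.8}}

```text
time_s: 46.35
tcp_pos: [0.6093, 0.2509, 0.0396]
eef_rot: [-90.0, 0.0, -166.7]
contact_force: [-0.0, -0.4, -0.5]
gripper_width: 0.0699
```

{"method": "drive_tool", "body": {"deltas": [[0, 0, 1, 0, 0, 0], [0, 0, 2.5, 0, 0, 0], [0, 0, 4, 0, 0, 0], [0, 0, 5.5, 0, 0, 0], [0, 0, 7, 0, 0, 0], [0, 0, 7, 0, 0, 0], [0, 0, 7, 0, 0, 0], [0, 0, 7, 0, 0, 0]]}}

```text
time_s: 47.02
tcp_pos: [0.609, 0.2507, 0.1096]
eef_rot: [-90.0, -0.0, -166.7]
contact_force: [0.5, 0.4, -1.2]
gripper_width: 0.0701
```

{"method": "drive_tool", "body": {"deltas": [[0, 0, 0, 0, 0, 0], [0, 0, 0, 0, 0, 0], [0, 0, 0, 0, 0, 0], [0, 0, 0, 0, 0, 0], [0, 0, 0, 0, 0, 0], [0, 0, 0, 0, 0, 0], [0, 0, 0, 0, 0, 0], [0, 0, 0, 0, 0, 0]], "claw": 0}}

```text
time_s: 47.68
tcp_pos: [0.6092, 0.2509, 0.1096]
eef_rot: [-90.0, -0.0, -166.7]
contact_force: [-0.1, 0.3, 0.1]
gripper_width: 0.0219
```

{"method": "drive_tool", "body": {"deltas": [[0, 0, 0, 0, 0, 0], [0, 0, 0, 0, 0, 0], [0, 0, 0, 0, 0, 0], [0, 0, -0.8, 0, 0, 0], [0, 0, -1.6, 0, 0, 0], [0, 0, -2.4, 0, 0, 0], [0, 0, -2.9, 0, 0, 0], [0, 0, -2.9, 0, 0, 0]]}}

```text
time_s: 48.35
tcp_pos: [0.6083, 0.2503, 0.0784]
eef_rot: [-89.9, -0.2, -166.7]
contact_force: [0.7, 0.0, 0.8]
gripper_width: 0.0004
```

{"method": "drive_tool", "body": {"deltas": [[0, 0, -0.1, 0, 0, 0], [0, 0, -0.2, 0, 0, 0], [0, 0, -0.3, 0, 0, 0], [0, 0, -0.4, 0, 0, 0], [0, 0, -0.5, 0, 0, 0], [0, 0, -0.6, 0, 0, 0], [0, 0, -0.7, 0, 0, 0], [0, 0, -0.8, 0, 0, 0]]}}

```text
time_s: 49.02
tcp_pos: [0.6094, 0.251, 0.073]
eef_rot: [-90.0, 0.0, -166.7]
contact_force: [-1.4, 0.3, 3.6]
gripper_width: 0.0004
```

{"method": "drive_tool", "body": {"deltas": [[0, 0, -0.1, 0, 0, 0], [0, 0, -0.2, 0, 0, 0], [0, 0, -0.3, 0, 0, 0], [0, 0, -0.35, 0, 0, 0], [0, 0, -0.4, 0, 0, 0], [0, 0, -0.4, 0, 0, 0], [0, 0, -0.4, 0, 0, 0], [0, 0, -0.4, 0, 0, 0]]}}

```text
time_s: 49.68
tcp_pos: [0.6097, 0.251, 0.0703]
eef_rot: [-90.0, 0.1, -166.7]
contact_force: [-3.4, -1.4, 14.1]
gripper_width: 0.0002
```

{"method": "drive_tool", "body": {"deltas": [[0, 0, 1, 0, 0, 0], [0, 0, 3, 0, 0, 0], [0, 0, 6, 0, 0, 0], [0, 0, 9, 0, 0, 0], [0, -1, 12, 0, 0, 0], [0, -4, 15, 0, 0, 0], [0, -7, 17, 0, 0, 0], [0, -10, 18, 0, 0, 0]]}}

```text
time_s: 50.35
tcp_pos: [0.6102, 0.1505, 0.2522]
eef_rot: [-90.0, 0.3, -166.6]
contact_force: [1.6, -0.2, -0.4]
gripper_width: 0.0007
```

{"method": "drive_tool", "body": {"deltas": [[0, 0, 0, 0, 0, 0], [0, 0, 0, 0, 0, 0], [0, 0, 0, 0, 0, 0], [0, 0, 0, 0, 0, 0], [0, 0, 0, 0, 0, 0], [0, 0, 0, 0, 0, 0], [0, 0, 0, 0, 0, 0], [0, 0, 0, 0, 0, 0]]}}

```text
time_s: 51.02
tcp_pos: [0.6092, 0.1513, 0.2481]
eef_rot: [-90.0, -0.0, -166.7]
contact_force: [-0.5, 0.1, 0.5]
gripper_width: 0.0002
```

```bash
python3 - <<'E'
from h import *
s=r.get_state();print(s['tcp_pos'],s['eef_rot'])
im,C=cap('wrist','w13.png');im2,C2=cap('scene','s13.png')
obs=[]
for n,c in(('wrist',C),('scene',C2)):
    for d in imaging.landmark_of(n,'save_button_top')[:4]: print(n,d['score'],np.round(d['position'],1),p2w(c,d['position'],.03).round(4))
def redblob(im,c,near):
    h=cv2.cvtColor(im,cv2.COLOR_RGB2HSV);m=(((h[...,0]<6)|(h[...,0]>174))&(h[...,1]>150)&(h[...,2]>110)).astype(np.uint8)
    n,l,st,ce=cv2.connectedComponentsWithStats(m)
    for i in range(1,n):
        if st[i][4]>40: print(near,st[i],ce[i].round(1),[p2w(c,ce[i],z)[:2].round(4).tolist() for z in(.02,.03,.04)])
redblob(im,C,'wrist');redblob(im2,C2,'scene')
C0=cam('top');redblob(cv2.imread('pics/top0.png')[:,:,::-1].copy(),C0,'top')
print('blue',squarefit(C2,im2,(380,215),.07,thr=140))
for u,v in ((378,165),(378,168)):print('or',squarefit(C2,im2,(u,v),.07,thr=140))
E
```

```text
[0.60916278 0.15131772 0.24814026] [-8.99870666e+01 -4.04205681e-02 -1.66659354e+02]
wrist 0.62 [317.1 128.2] [0.6803 0.1305 0.03  ]
wrist 0.59 [374.   48.1] [0.7735 0.0929 0.03  ]
scene 0.83 [340.6 304.6] [0.7708 0.0789 0.03  ]
scene 0.66 [345.4 268.5] [0.6884 0.1254 0.03  ]
scene 0.51 [323.7 246.4] [0.615  0.1013 0.03  ]
wrist [ 354   31   41   44 1307] [374.2  52.3] [[0.772, 0.0894], [0.7696, 0.0915], [0.7671, 0.0935]]
wrist [303 115  27  27 578] [316.1 128. ] [[0.6803, 0.1306], [0.6802, 0.1316], [0.6802, 0.1326]]
scene [109 197  38   9 284] [127.3 201.3] [[0.3171, -0.3186], [0.3266, -0.3175], [0.3361, -0.3164]]
scene [339 263  13  12 127] [345.  268.4] [[0.6821, 0.1281], [0.6879, 0.1246], [0.6936, 0.121]]
scene [335 295  20  18 281] [344.9 303.6] [[0.7665, 0.0918], [0.7714, 0.0887], [0.7763, 0.0855]]
scene [223 303  11  11  94] [227.5 307.8] [[0.695, -0.1538], [0.7006, -0.1545], [0.7063, -0.1551]]
top [252 134  14  14 155] [258.6 140.3] [[0.7707, 0.0912], [0.767, 0.0906], [0.7632, 0.09]]
top [240 164  11  10  84] [244.9 168.7] [[0.6788, 0.1301], [0.6758, 0.1292], [0.6729, 0.1283]]
top [380 288  33  19 239] [396.1 297.1] [[0.3088, -0.3159], [0.3091, -0.3128], [0.3095, -0.3097]]
blue None
or (array([0.44925348, 0.32360461]), 14.576179504394531, (29.353656768798828, 42.825355529785156), array([373, 160,  15,  12, 119], dtype=int32))
or (array([0.44925348, 0.32360461]), 14.576179504394531, (29.353656768798828, 42.825355529785156), array([373, 160,  15,  12, 119], dtype=int32))
```

View pics/w13.png

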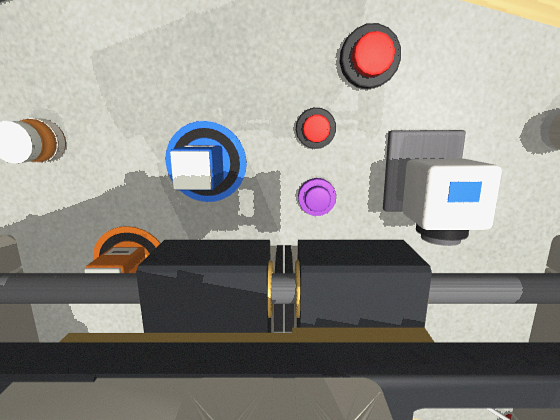

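View pics/s13.png

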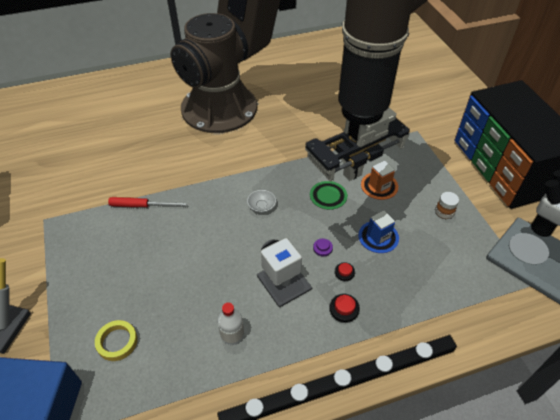

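{"method": "drive_tool", "body": {"deltas": [[2, -0.7, 0, 0, 0, -0.11], [4, -1.4, -2, 0, 0, -0.22], [6, -2.1, -4, 0, 0, -0.33], [7.1, -2.1, -6, 0, 0, -0.44], [7.1, -2.1, -8, 0, 0, -0.55], [7.1, -2.1, -10, 0, 0, -0.66], [7.1, -2.1, -10, 0, 0, -0.77], [7.1, -2.1, -10, 0, 0, -0.88]]}}

```text
time_s: 51.88
tcp_pos: [0.6795, 0.1293, 0.1464]
eef_rot: [-89.8, -0.1, 142.5]
contact_force: [0.6, -0.2, 1.2]
gripper_width: 0.0004
```

{"method": "drive_tool", "body": {"deltas": [[0, 0, 0, 0, 0, -0.11], [0, 0, 0, 0, 0, -0.22], [0, 0, 0, 0, 0, -0.33], [0, 0, 0, 0, 0, -0.44], [0, 0, 0, 0, 0, -0.55], [0, 0, 0, 0, 0, -0.66], [0, 0, 0, 0, 0, -0.75], [0, 0, 0, 0, 0, -0.75]]}}

```text
time_s: 52.55
tcp_pos: [0.6803, 0.1299, 0.1486]
eef_rot: [-90.0, 0.0, 99.7]
contact_force: [-1.5, 0.1, 0.1]
gripper_width: 0.0009
```

{"method": "drive_tool", "body": {"deltas": [[0, 0, -1.5, 0, 0, 0], [0, 0, -3.5, 0, 0, 0], [0, 0, -5.5, 0, 0, 0], [0, 0, -7.5, 0, 0, 0], [0, 0, -9, 0, 0, 0], [0, 0, -10, 0, 0, 0], [0, 0, -10.5, 0, 0, 0], [0, 0, -10.5, 0, 0, 0]]}}

```text
time_s: 53.22
tcp_pos: [0.6798, 0.1297, 0.0425]
eef_rot: [-89.9, 0.0, 100.0]
contact_force: [0.4, -0.2, 0.6]
gripper_width: 0.0002
```

```bash
python3 - <<'E'
from h import *
s=r.get_state();print(s['tcp_pos'],s['eef_rot'])
im,C=cap('wrist');im2,C2=cap('scene')
s=r.get_state();print(s['tcp_pos'],s['eef_rot'])
o=np.zeros((420,800,3),np.uint8);a=cv2.resize(im2[200:330,240:400],(400,325),interpolation=2);o[:325,:400]=a[:,:,::-1];o[:300,400:]=cv2.resize(im,(400,300))[:,:,::-1];cv2.imwrite('pics/c14.png',o)
E
```

```text
[0.67984253 0.12965685 0.04252616] [-8.99064038e+01  2.67339564e-02  9.99872455e+01]
[0.68084931 0.13003404 0.04434303] [-9.00549562e+01  1.85921976e-03  9.99687113e+01]
```

View pics/c14.png

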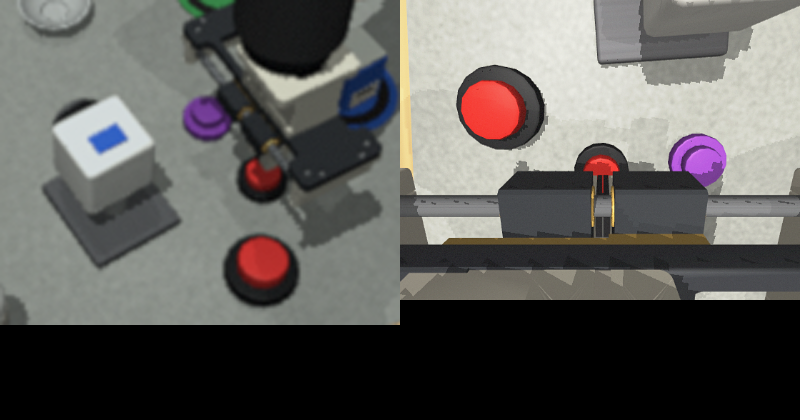

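{"method": "drive_tool", "body": {"deltas": [[0, 0, -0.3, 0, 0, 0], [0, 0, -0.6, 0, 0, 0], [0, 0, -0.9, 0, 0, 0], [0, 0, -1.2, 0, 0, 0], [0, 0, -1.5, 0, 0, 0], [0, 0, -1.7, 0, 0, 0], [0, 0, -1.8, 0, 0, 0], [0, 0, -1.8, 0, 0, 0]]}}

```text
time_s: 53.98
tcp_pos: [0.6801, 0.1298, 0.0252]
eef_rot: [-90.0, 0.0, 99.9]
contact_force: [-0.3, -0.8, 0.6]
gripper_width: 0.0004
```

{"method": "drive_tool", "body": {"deltas": [[0, 0, -0.1, 0, 0, 0], [0, 0, -0.2, 0, 0, 0], [0, 0, -0.3, 0, 0, 0], [0, 0, -0.4, 0, 0, 0], [0, 0, -0.4, 0, 0, 0], [0, 0, -0.4, 0, 0, 0], [0, 0, -0.4, 0, 0, 0], [0, 0, -0.4, 0, 0, 0]]}}

```text
time_s: 54.65
tcp_pos: [0.6804, 0.1299, 0.0218]
eef_rot: [-90.0, -0.0, 99.9]
contact_force: [-0.3, 0.4, 1.4]
gripper_width: 0.0004
```

{"method": "drive_tool", "body": {"deltas": [[0, 0, -0.1, 0, 0, 0], [0, 0, -0.2, 0, 0, 0], [0, 0, -0.3, 0, 0, 0], [0, 0, -0.4, 0, 0, 0], [0, 0, -0.5, 0, 0, 0], [0, 0, -0.6, 0, 0, 0], [0, 0, -0.6, 0, 0, 0], [0, 0, -0.6, 0, 0, 0]]}}

```text
time_s: 55.32
tcp_pos: [0.6804, 0.13, 0.0163]
eef_rot: [-90.0, 0.0, 99.9]
contact_force: [-2.4, 0.2, 8.5]
gripper_width: 0.0006
```

{"method": "drive_tool", "body": {"deltas": [[0, 0, -0.1, 0, 0, 0], [0, 0, -0.2, 0, 0, 0], [0, 0, -0.2, 0, 0, 0], [0, 0, -0.2, 0, 0, 0], [0, 0, -0.2, 0, 0, 0], [0, 0, -0.2, 0, 0, 0], [0, 0, -0.2, 0, 0, 0], [0, 0, -0.2, 0, 0, 0]]}}

```text
time_s: 55.98
tcp_pos: [0.6805, 0.1299, 0.0161]
eef_rot: [-90.1, 0.0, 100.0]
contact_force: [-8.7, 0.4, 19.6]
gripper_width: 0.0006
```

{"method": "drive_tool", "body": {"deltas": [[0, 0, 1, 0, 0, 0], [0, 0, 3, 0, 0, 0], [0, 0, 6, 0, 0, 0], [0, 0, 9, 0, 0, 0], [0, 0, 12, 0, 0, 0], [0, 0, 15, 0, 0, 0], [0, 0, 18, 0, 0, 0], [0, 0, 20, 0, 0, 0]]}}

```text
time_s: 56.65
tcp_pos: [0.681, 0.13, 0.2167]
eef_rot: [-90.2, -0.0, 99.9]
contact_force: [0.3, 0.1, 1.2]
gripper_width: 0.0005
```

{"method": "drive_tool", "body": {"deltas": [[-2, -3, 0, 0, 0, 0], [-4, -6, 0, 0, 0, 0], [-6, -9, 0, 0, 0, 0], [-8, -12, 0, 0, 0, 0], [-10, -15, 0, 0, 0, 0], [-12, -18, 0, 0, 0, 0], [-12, -18, 0, 0, 0, 0], [-12, -18, 0, 0, 0, 0]]}}

```text
time_s: 57.32
tcp_pos: [0.5593, -0.0515, 0.2139]
eef_rot: [-90.0, -0.0, 99.8]
contact_force: [0.2, -0.1, 0.2]
gripper_width: 0.0004
```

```bash
python3 - <<'E'
from h import *
s=r.get_state();print(s['time_s'],s['tcp_pos'],s['contact_force'])
im,C=cap('scene','s15.png');im2,C2=cap('top','t15.png')
o=np.zeros((420,800,3),np.uint8);a=cv2.resize(im[140:270,300:460],(400,325),interpolation=2);o[:325,:400]=a[:,:,::-1]
b=cv2.resize(im2[120:270,120:320],(400,300),interpolation=2);o[:300,400:]=b[:,:,::-1];cv2.imwrite('pics/c15.png',o)
for u,v in ((378,166),(383,170)): print('or',squarefit(C,im,(u,v),.07,thr=140))
for u,v in ((380,218),(383,222)): print('bl',squarefit(C,im,(u,v),.07,thr=140))
E
```

```text
57.3167 [ 0.55929412 -0.05152617  0.21390432] [ 0.15814798 -0.06631974  0.15598998]
or None
or None
bl (array([0.60931268, 0.24978105]), 15.021592140197754, (41.549381256103516, 39.89747619628906), array([372, 210,  22,  18, 239], dtype=int32))
bl (array([0.60931268, 0.24978105]), 15.021592140197754, (41.549381256103516, 39.89747619628906), array([372, 210,  22,  18, 239], dtype=int32))
```

View pics/c15.png

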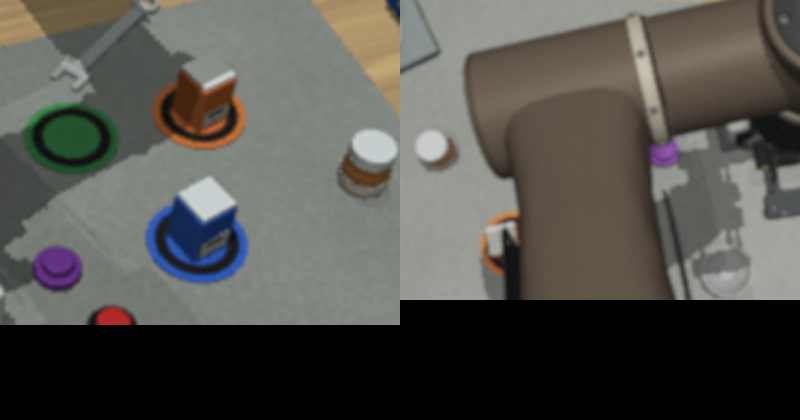

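View pics/s15.png

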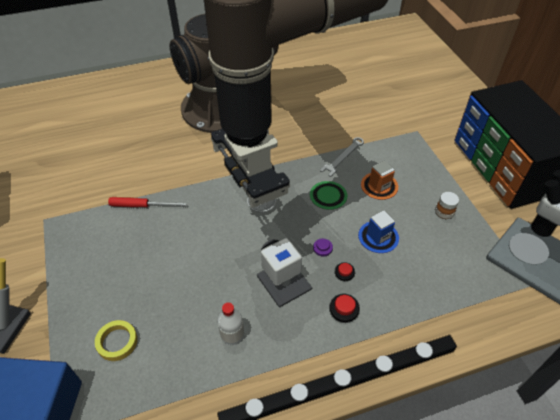

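```bash
python3 - <<'E'
from plant import r
print(r.close_job())
E
```

```text
the job is handed in; nothing more can be done
None
```

I inspected the orange and then the blue module, stood each capped on its own disc, pressed the red button, and handed the job in at about 57 s. No green module showed in the pictures, so I took green as the missing colour.

- **Inspection:** Each module showed its contacts, window and label to the camera in that order. I held each side still for about 2 s, with the mark about 6 cm from the lens. The wrist pictures showed the label sides square to the lens and in line with it.
- **Placing:** In the scene camera, the blue cap's centre is within about 2 mm of its disc's. The orange cap matched its disc to under 1 mm when I measured it after placing.
- **Caps:** Both stopped hard with the cap top at about 70 mm above the bench, where a fully seated cap should be, under 14–16 N.
- **Button:** I chose the smaller red one, measured at about 32 mm across. It went down about 6 mm to a hard stop at about 20 N. The arm then moved clear and touched nothing.

**Checks that failed or disagreed:**
- My last automatic fit of the orange cap gave nothing because the arm's shadow fell on it, and an earlier shadowed fit was about 7 mm off. The final pictures show it upright and, by eye, centred on its disc.
- The module and mark detectors scattered by about 1 cm, so I positioned from the cap edges and disc rims instead.
- Going by the pictures alone, the camera and the other things on the bench stayed where they were. I did not re-measure them.

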